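Send a bisque tile down the glaze line's gravity rail

TASK

Take the roller hanger with the bisque tile off its parking stand and hang it with both wheels on the open upper end of the sloped rail, setting it down gently by feel and letting the rail take its weight while you still hold it. Then, still holding it lightly down on the rail and without forcing it, slide it downhill in under the keeper and through the red spring catch until the catch snaps shut behind it. Let go and see that it rolls down by itself and comes to rest against the rubber stop, without disturbing the pots.

Things in the scene. Friction and masses are not known exactly. Their poses are not given: they have to be found in the camera images.
- hanger: Loose 2-wheel roller hanger, about 340 g, with a pale orange tile. Origin: midway between the white grooved wheels at the bottom of their treads, on its bar's top edge. x along the bar to its leading wheel, z up. Wheels at x = -21 and 21 mm, tread radius 11, flange radius 15 (4 mm below the bar's top). C-shaped frame on the -y side (y -14 to -11), tile clip 57 mm under the origin; +y side open.
- hanger_grip (a point): Centre of the hanger's blue grip block, to be pinched firmly from above across its thickness: 44 mm along the hanger's x, 12 mm thick along y, 52 mm tall; it stands 76 mm above and 13.5 mm to -y of the hanger's origin. Same axes as the hanger. The 92 by 92 by 8 mm tile hangs from 72 to 164 mm below the origin, at y = 6 mm.
- stand: Fixed stand with the rail: flat steel bar on edge, 6 mm thick, 25 tall, 440 long. Origin on the table under mid-rail; x horizontal, downhill; z up; y to the posts, brackets, catch and keeper. The bar pivots on the lower post (x = 130, top edge z = 205 mm) and is clamped by hand at a slope of 3.4 to 6.9 degrees that is not reported: where the bar really is must be felt or seen.
- rail_load (a point): Middle of the open loading section, 162 mm uphill of mid-rail, at the bar's top edge for a middle slope of 5.2 degrees: the true edge lies up to 9 mm higher or lower. Stand's axes. Set the hanger's origin here on the bar, its x downhill along the bar; the wheels' grooves are 9 mm wide, 15 at the mouth, and centre themselves. The bar's open end is 58 mm uphill.
- rail_stop (a point): Where the hanger's origin lies, 326 mm downhill of rail_load, when its front wheel touches the black rubber end stop (height true within 1.5 mm). Stand's axes. From 93 mm downhill of rail_load to the stop a yellow keeper strip covers the +y half of the wheels, 29.5 to 32.5 mm over the bar, 3.5 mm above the flanges: the hanger cannot be lowered in there, only slid in.
- catch (a joint): Red spring flap, pivot 62 mm downhill of rail_load, 42 mm over the bar, top 48. Rad: 0 = shut, square to the bar. Met with the hanger's origin 24 mm downhill of rail_load; a wheel pushed downhill swings it up about 1 rad, it drops in behind each wheel and is shut behind the hanger from about 120 mm on. It takes 2 to 6 N of push, more than the hanger's weight gives on the slope.
- park: Fixed grey parking stand. Origin on the table below its level bar along x, 6 mm thick, top edge 205 mm up, with 6 mm lugs at x = -38 and 38 mm that keep the wheels; post and arm on the +y side. The hanger starts hung here, axes along the stand's; unhook it: lift 10 to 26 mm, draw it off to -y. Hook it on the rail the reverse way: in to +y, 6 to 28 mm above the true bar, then lower.
- bottle1: Loose clay bottle on a ware board beyond the rail, 126 mm tall, 74 mm wide; origin centre of its base. Leave alone.
- bottle2: A second loose clay bottle like bottle1. Leave alone.
- bowl: Loose clay bowl on the ware board, 96 mm wide, 55 mm tall; origin centre of its base. Leave alone.

How it is judged:
By the outcome, as a careful person would: the job done as asked, in the order asked, and still so for the second after the job is handed in, with the robot touching nothing.
It also fails if it takes over 70 s, if anything falls off the work surface, if the arm or the gripper's body presses on something with over 40 N, if the wrist force passes 120 N, or if a joint passes its speed limit or range.

ROBOT

A 6-joint arm with a two-finger parallel gripper is mounted at the origin on the work surface. World frame = base frame: x ahead of the robot, y to its left, z up, the work surface at z = 0. Lengths are in m, angles in degrees, forces in N, time in s.
With the tool pointing down it reaches from about 0.4 to 0.825 m from the base axis. Payload 7 kg.
Tool frame: the origin (TCP) lies at the very end of the fingers, on their centre line; the grasp point (between the pads) lies 19 mm behind it; z points along the fingers, y is the direction in which the jaws open and shut (so a half turn about z gives the same grasp; the last joint's range is limited). The gripper opens to 88 mm and grips with 3 to 60 N. Pads are 19 mm wide; open, the fingers measure 130 mm over their backs; the gripper's body (78 mm by 193 mm) begins 47 mm behind the grasp point.
Start: joints at [-55.399, 20.546, 0.682, 0, -70.136, -16.507], TCP at [0.21, -0.642, 0.192] pointing down, gripper open.
Joint ranges: [-176.03, 176.03], [-82.01, 121.73], [-58.28, 71.71], [-173.87, 95.51], [-174.79, -0.11], [-173.66, 173.66]. Speed limits (degrees/s): [136.94, 136.94, 172.46, 180, 180, 180].

INTERFACE

Orientations are given as [roll, pitch, yaw] about the fixed x, y, z axes, in that order (R = Rz(yaw) Ry(pitch) Rx(roll)).
In Python, from plant import telemetry, snapshot, calibration, workorder gives the robot as it stands. The module is installed in compiled form; this text tells all that it offers.
- The arm moves only by the tool step_arm, never from a script. Its argument "plan" is text: rows parted by semicolons, each of 7 numbers parted by spaces: the finger opening in cm, from 0 to 8.76, then the shift along the tool's x, y, z in cm, then the turn, a rotation vector about the tool's x, y, z in degrees. A call has 1 to 12 rows; each row shifts and turns the commanded pose from where the row before left it, along the tool's axes as they then stand; what a row does not reach is not made up. A row lasts 1/12 s, in which the tool goes at most 41.7 mm and 7.16 degrees, less where a joint would pass 70% of its speed; a pose out of reach is approached as far as the arm can. A call with a gripper value outside its range is refused whole. The fingers move at their own pace and stop on an object; the grip force is fixed at half the most. Time passes only in rows, so rows that do not move let the fingers close. It gives the time, the measured TCP pose, the force and the opening at its end, in the units of the state.
- telemetry.get_obs(): the state, without advancing time (a new reading comes with each control period).
- snapshot(name): name is "scene" or "top" or "wrist"; returns the picture (480x640x3 uint8, blue, green, red); there is no depth.
- calibration(name): a dict with "K" (3x3 intrinsics, pixels), "camera_from_world" (4x4, takes a point from world to camera coordinates). Camera axes: x right, y up, looking along -z (the intrinsics and any distortion apply to the point x, -y, -z); pixel columns grow to the right and rows downward; lengths in m; the calibration is good to about 2 mm. The wrist camera is an equidistant fisheye: a pixel r from the principal point sees the ray r / f radians off the axis. A picture is of the moment at which its call begins: read the wrist's pose just before it. calibration takes no time and is no camera call; for the wrist camera it gives the pose at the moment of the call.
- workorder.close_job(): hands the job in, once; it reports no verdict.
The state is a dict: "clock": time; "joint_pos": joint angles; "qvel": joint speeds; "tau": joint torques, N m; "tool_pos": TCP position; "orientation": TCP orientation; "force": force on the tool from outside, world axes, zero at the start; "moment": the same for the moment, N m; "opening": finger opening in m.
Only numpy, scipy, OpenCV 4.12 (cv2) and the standard library are available. Lean on these libraries where they do the work, as an engineer would, in place of code of your own. Each camera call takes 0.05 s, during which the arm holds its last target.

## Working session

There is one attempt and no reset: what is moved stays moved. The work goes in short steps, Python scripts to look and compute and a tool call to move; the robot and the scene stay as the last step left them, time stands still between calls to the robot, and variables do not carry over. Pictures are saved under pics/ and viewed, and the job is handed in when it is done.

Besides the shell and the picture viewer there is one more tool, called after "Request:" in YAML: its name, and indented under it one key for each argument. step_arm: Moves the arm, as the interface text tells. Its arguments: {"type":"object","properties":{"plan":{"type":"string"}},"required":["plan"]}

```bash
mkdir -p pics; ls; python3 - <<'E'
from plant import telemetry, snapshot, calibration
import cv2
print(telemetry.get_obs())
for n in ["scene","top","wrist"]:
    c=calibration(n); print(n,c)
    cv2.imwrite(f"pics/{n}0.png",snapshot(n))
E
```

```text
pics
{'clock': 0.0, 'joint_pos': array([-5.53992934e+01,  2.05910730e+01,  6.36177274e-01, -2.12768431e-02,
       -7.01366461e+01, -1.65057312e+01]), 'qvel': array([-0.05953823,  0.04775785, -0.06041604,  0.14813828, -0.06082628,
        0.10054215]), 'tau': array([ 4.38422103e-04, -5.82718134e+01,  2.93053901e+01,  6.99716672e+00,
        6.68471883e-03, -1.82245576e-04]), 'tool_pos': array([ 0.20945267, -0.64112028,  0.19144145]), 'orientation': array([ 1.79906547e+02, -6.83316254e-03, -1.61912264e+02]), 'force': array([ 0.28893642, -0.05913571,  0.75129652]), 'moment': array([-4.24737441e-05,  2.65989763e-03, -6.05165328e-02]), 'opening': 0.08741655825247506}
scene {'K': array([[471.92939111,   0.        , 319.80010354],
       [  0.        , 471.92939111, 246.17753183],
       [  0.        ,   0.        ,   1.        ]]), 'camera_from_world': array([[ 0.84225659,  0.53907451, -0.00158351, -0.49376895],
       [-0.35513974,  0.55707979,  0.7506916 ,  0.11141265],
       [ 0.40556084, -0.63171258,  0.66065091, -1.49553761],
       [ 0.        ,  0.        ,  0.        ,  1.       
[... 267 characters left out ...]
26155,  0.02062284,  0.07102187, -0.64673419],
       [-0.07066893, -0.01736704,  0.99734863, -1.11012141],
       [ 0.        ,  0.        ,  0.        ,  1.        ]])}
wrist {'K': array([[371.64829954,   0.        , 317.30766054],
       [  0.        , 371.64829954, 242.36698442],
       [  0.        ,   0.        ,   1.        ]]), 'camera_from_world': array([[-3.10981449e-01,  9.50415971e-01,  1.46921279e-04,
         6.74767501e-01],
       [-9.16086617e-01, -2.99707512e-01, -2.66384529e-01,
         3.27760507e-02],
       [-2.53132078e-01, -8.29752394e-02,  9.63866827e-01,
        -3.89718631e-01],
       [ 0.00000000e+00,  0.00000000e+00,  0.00000000e+00,
         1.00000000e+00]])}
```

View pics/scene0.png

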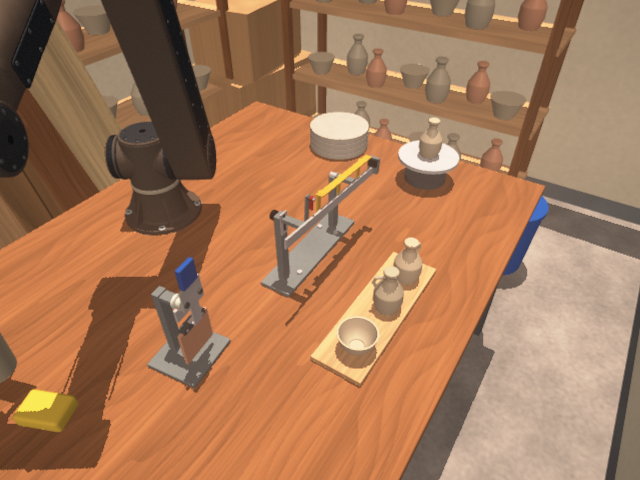

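View pics/top0.png

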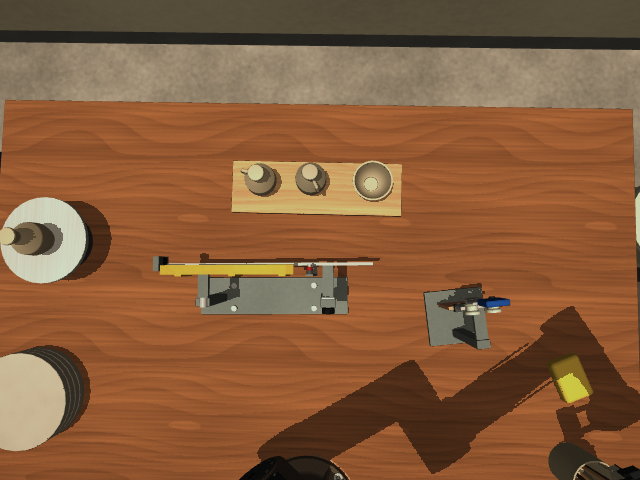

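View pics/wrist0.png

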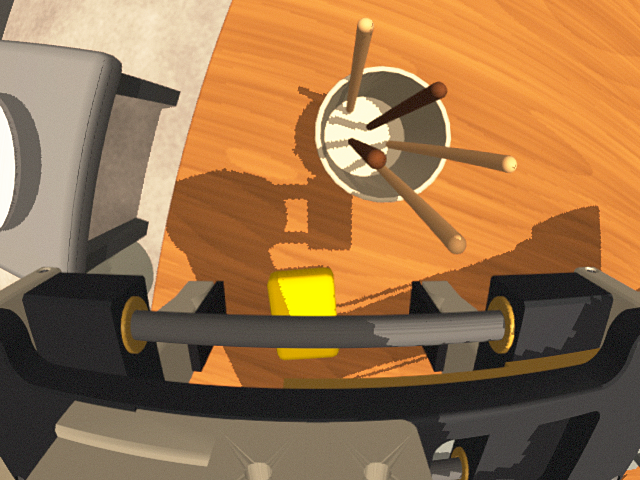

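```bash
python3 - <<'E'
import cv2
t=cv2.imread('pics/top0.png'); s=cv2.imread('pics/scene0.png')
def crop(im,x0,y0,w,h,k,n): cv2.imwrite(f'pics/{n}.png',cv2.resize(im[y0:y0+h,x0:x0+w],None,fx=k,fy=k,interpolation=cv2.INTER_CUBIC))
crop(t,145,240,250,90,3.2,'ct1')
crop(t,410,270,120,90,6,'ct2')
crop(s,255,150,135,150,4,'cs1')
crop(s,140,250,100,140,4.2,'cs2')
E
```

```text
(no output)
```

View pics/ct1.png

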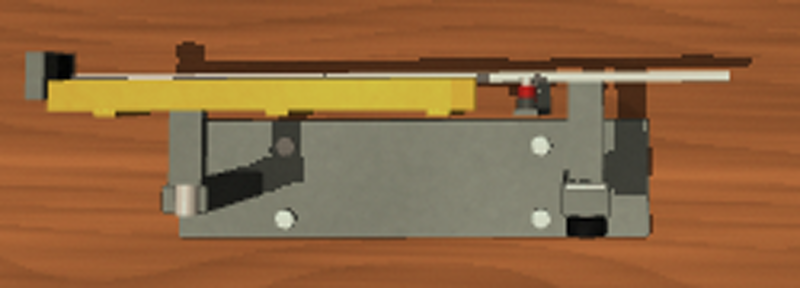

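View pics/ct2.png

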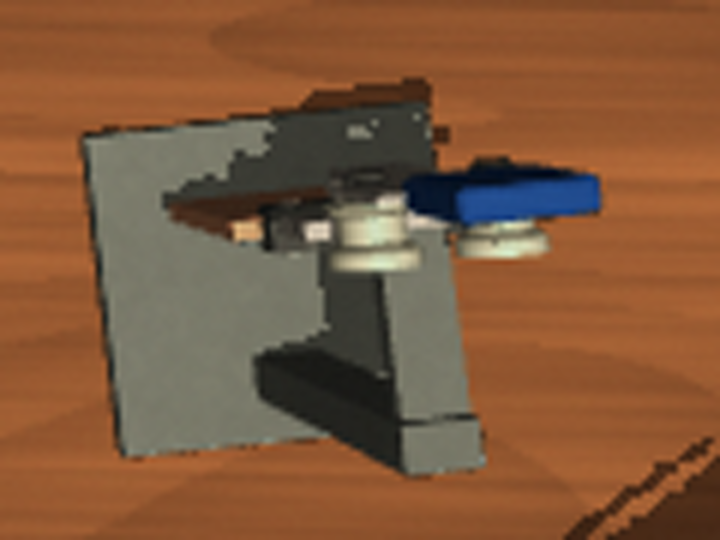

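View pics/cs1.png

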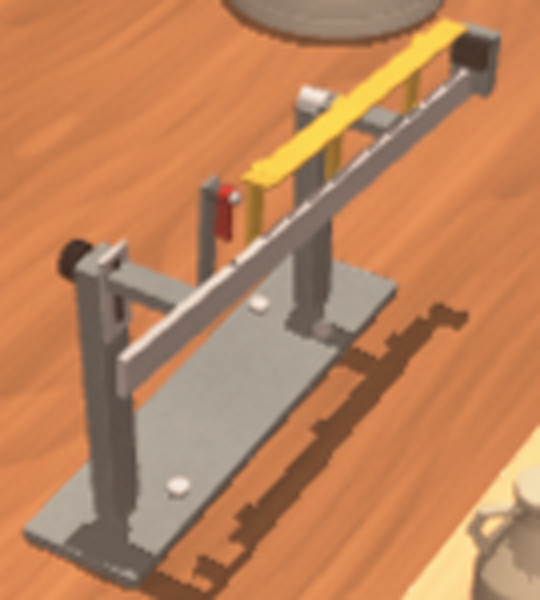

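View pics/cs2.png

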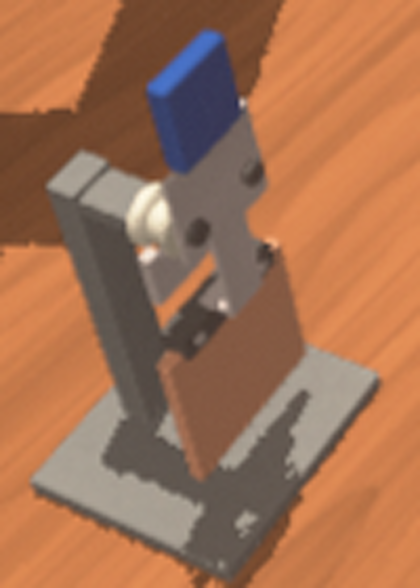

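```bash
python3 - <<'E'
import cv2
t=cv2.imread('pics/top0.png'); s=cv2.imread('pics/scene0.png')
def crop(im,x0,y0,w,h,k,n): cv2.imwrite(f'pics/{n}.png',cv2.resize(im[y0:y0+h,x0:x0+w],None,fx=k,fy=k,interpolation=cv2.INTER_NEAREST))
crop(t,280,250,100,40,8,'d1')
crop(t,145,245,100,40,8,'d2')
crop(s,275,205,70,60,10,'d3')
crop(s,335,150,60,50,10,'d4')
E
```

```text
(no output)
```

View pics/d1.png

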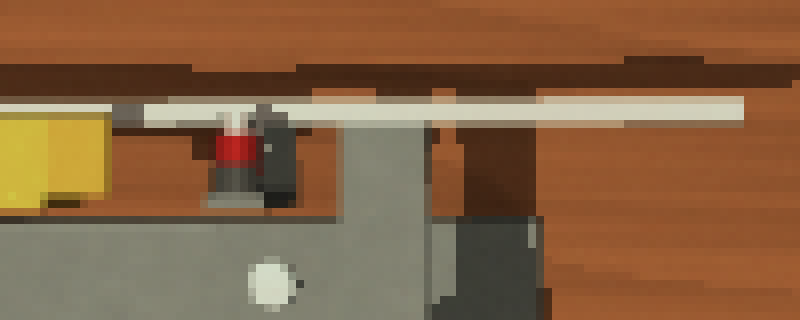

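View pics/d2.png

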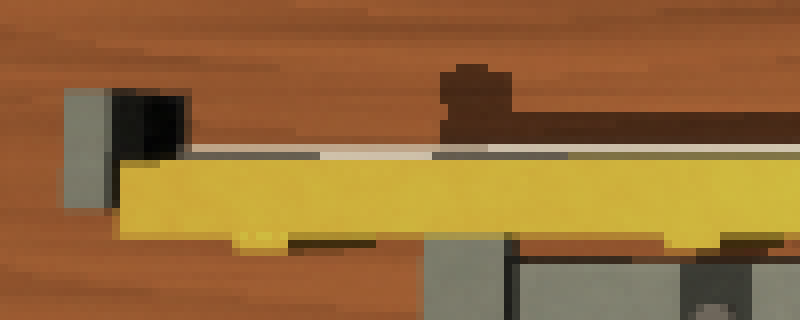

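View pics/d3.png

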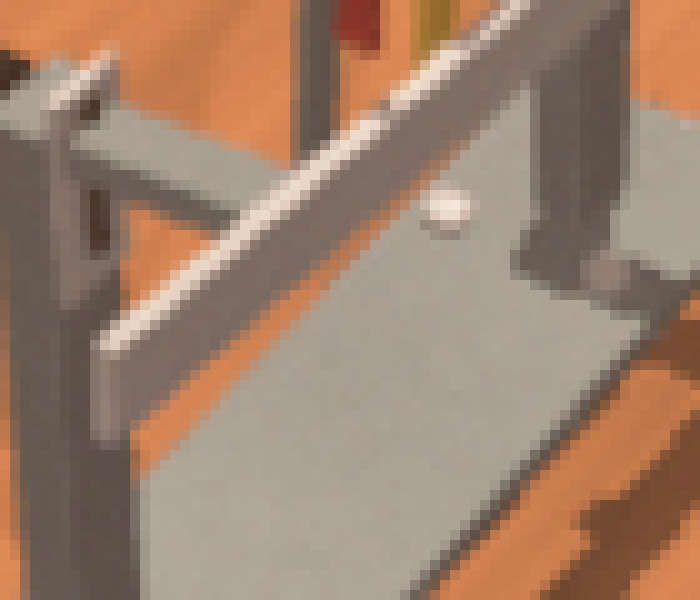

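View pics/d4.png

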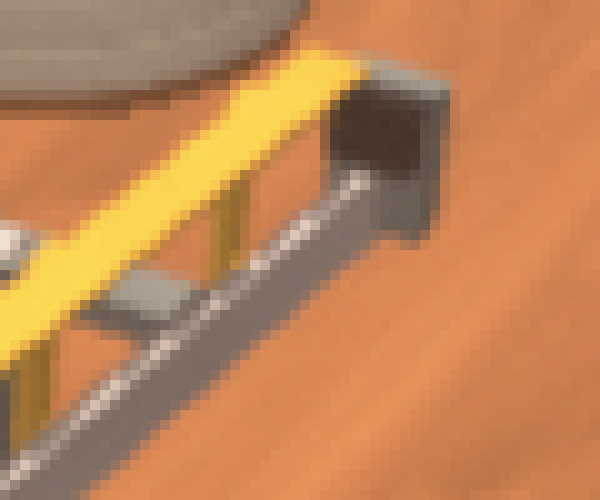

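```bash
cat > h.py <<'E'
import numpy as np, cv2
from scipy.optimize import least_squares, minimize
from plant import telemetry, snapshot, calibration
C={n:calibration(n) for n in ("scene","top")}
def proj(n,P,c=None):
    c=c or C[n]; P=np.atleast_2d(P); M=c["camera_from_world"]; K=c["K"]
    q=P@M[:3,:3].T+M[:3,3]; q=q*[1,-1,-1]
    if n=="wrist":
        r=np.hypot(q[:,0],q[:,1]); th=np.arctan2(r,q[:,2]); s=th/np.maximum(r,1e-9)
        return np.c_[K[0,0]*q[:,0]*s+K[0,2],K[1,1]*q[:,1]*s+K[1,2]]
    return np.c_[K[0,0]*q[:,0]/q[:,2]+K[0,2],K[1,1]*q[:,1]/q[:,2]+K[1,2]]
def Rz(a): c,s=np.cos(a),np.sin(a); return np.array([[c,-s,0],[s,c,0],[0,0,1.]])
def Ry(a): c,s=np.cos(a),np.sin(a); return np.array([[c,0,s],[0,1,0],[-s,0,c]])
# stand params: X,Y,yaw,slope(rad);  bar coords (s,y,h): s from mid rail downhill, h above top edge
def bar(p,B):
    B=np.atleast_2d(B).astype(float)
    q=(B-[0.130,0,0])@Ry(p[3]).T+[0.130,0,0.205]
    return q@Rz(p[2]).T+[p[0],p[1],0]
def hang(p,H,z=0.205):
    return np.atleast_2d(H)@Rz(p[2]).T+[p[0],p[1],z]
E
cat > f1.py <<'E'
from h import *
L=.220
pts=[("top",(-L,0,0),(372.5,263.1),'p'),("top",(-.14,0,0),(320.7,263.5),'l'),
("top",(.15,-.003,0),(175,262.5),'l'),
("scene",(-L,-.003,0),(286.7,239.5),'p'),("scene",(-L,.003,0),(284.2,238),'p'),("scene",(-L,.003,-.025),(284.2,248.5),'p'),
("scene",(-.15,-.003,0),(299.5,229.3),'l'),("scene",(-.1,-.003,0),(312.5,218.3),'l'),("scene",(.05,-.003,0),(344.5,190),'l'),("scene",(.18,-.003,0),(371.5,168.5),'l'),("scene",(.18,-.003,-.025),(371.5,174.),'l')]
def res(p,d=False):
    r=[]
    for n,b,u,k in pts:
        b=np.array(b); a=proj(n,bar(p,b))[0]; e=a-np.array(u)
        if k=='p': r+=list(e)
        else:
            t=proj(n,bar(p,b+[.01,0,0]))[0]-a; t/=np.linalg.norm(t); r.append(e[0]*t[1]-e[1]*t[0])
    return np.array(r)
s=least_squares(res,[.5,0,1.57,.09],loss='soft_l1')
print(s.x,np.degrees(s.x[2:]),np.round(res(s.x),2))
J=s.jac; print(np.sqrt(np.diag(np.linalg.inv(J.T@J)))*.5)
p=s.x
print("load",bar(p,(-.162,0,0)),"stop",bar(p,(.164,0,0)),"end",bar(p,(-.22,0,0)))
np.save('stand.npy',p)
# hanger blue
top=cv2.imread('pics/top0.png'); sc=cv2.imread('pics/scene0.png')
def blue(im):
    h=cv2.cvtColor(im,cv2.COLOR_BGR2HSV); m=cv2.inRange(h,(105,120,40),(130,255,255)); return m
ms={}
for n,im,(x0,y0,w,h) in (("top",top,(465,285,60,40)),("scene",sc,(160,245,50,60))):
    m=blue(im)*0; m[y0:y0+h,x0:x0+w]=blue(im)[y0:y0+h,x0:x0+w]; ms[n]=m; print(n,m.sum()/255)
box=np.array([(x,y,z) for x in(-.022,.022) for y in(-.0195,-.0075) for z in(.050,.102)])
def cost(p):
    c=0
    for n,m in ms.items():
        u=proj(n,hang(p,box)); r=np.zeros(m.shape,np.uint8)
        hu=cv2.convexHull(((u+.5)*16*4).astype(np.float32))[:,0]
        S=4; y,x=np.nonzero(m); x0,x1,y0,y1=x.min()-15,x.max()+15,y.min()-15,y.max()+15
        r=np.zeros(((y1-y0)*S,(x1-x0)*S),np.uint8)
        q=((hu/64-[x0,y0])*S-.5)*16
        cv2.fillConvexPoly(r,np.round(q).astype(np.int32),1,shift=4)
        a=r.reshape(y1-y0,S,x1-x0,S).mean((1,3)); c+=np.abs(a-(m[y0:y1,x0:x1]>0)).sum()
    return c
best=None
for yaw in np.radians([85,92,98,104]):
  for x0 in (.44,.48):
    o=minimize(cost,[x0,-.36,yaw],method='Nelder-Mead',options=dict(initial_simplex=[[x0,-.36,yaw],[x0+.03,-.36,yaw],[x0,-.33,yaw],[x0,-.36,yaw+.15]],maxiter=400))
    if best is None or o.fun<best.fun: best=o
print(best.x,np.degrees(best.x[2]),best.fun); hp=best.x; np.save('hang.npy',hp)
print("grip",hang(hp,(0,-.0135,.076)))
for n,im,pp,nm in (("top",top,0,'o1'),("scene",sc,0,'o2')):
    k=3; im=cv2.resize(im,None,fx=k,fy=k,interpolation=cv2.INTER_CUBIC)
    def dr(P,c):
        for a in range(len(P)):
            for b in range(a):
                if np.sum(np.abs(np.array(P2[a])-P2[b])>1e-6)==1:
                    u=(proj(n,P[[a,b]])+.5)*k; cv2.line(im,tuple(map(int,u[0])),tuple(map(int,u[1])),c,1)
    P2=box; dr(hang(hp,box),(0,255,0))
    t=np.array([(x,y,z) for x in(-.046,.046) for y in(.002,.010) for z in(-.164,-.072)]); P2=t; dr(hang(hp,t),(0,255,255))
    b=np.array([(x,y,z) for x in(-.22,.22) for y in(-.003,.003) for z in(-.025,0)]); P2=b; dr(bar(p,b),(0,255,0))
    kk=np.array([(x,y,z) for x in(-.069,.2) for y in(.0,.016) for z in(.0295,.0325)]); P2=kk; dr(bar(p,kk),(255,0,255))
    if n=="top": cv2.imwrite('pics/o1a.png',im[720:980,430:1210]); cv2.imwrite('pics/o1b.png',im[800:1080,1230:1600])
    else: cv2.imwrite('pics/o2a.png',im[440:880,760:1180]); cv2.imwrite('pics/o2b.png',im[740:1160,420:720])
E
python3 f1.py
```

```text
[0.57420788 0.09069905 1.59717251 0.10174395] [91.51124375  5.82949868] [-0.18 -0.11 -0.21  0.19 -0.12  0.19  0.08  0.76  0.01 -0.48  0.42  0.43
 -0.5   0.54 -0.68]
[0.0004927  0.00084038 0.00275373 0.00317362]
load [[ 0.5784405  -0.06973506  0.234658  ]] stop [[0.56988733 0.25446624 0.20154667]] end [[ 0.57996223 -0.12741505  0.24054897]]
top 190.0
scene 111.0
[ 0.4        -0.37        1.68352986] 96.4591559026165 301.0
grip [[ 0.41341431 -0.36848132  0.281     ]]
```

```bash
sed -i 's/for x0 in (.44,.48)/for x0 in (.50,.52)/; s/-\.36,yaw\]/-.36,yaw]/' f1.py; sed -i 's/(105,120,40)/(108,130,40)/' f1.py; python3 f1.py | tail -4
```

```text
top 186.0
scene 85.0
[ 0.55       -0.42        1.63352986] 93.59436692696238 271.0
grip [[ 0.56347344 -0.41915365  0.281     ]]
```

```bash
python3 - <<'E'
import cv2,numpy as np
a=[cv2.imread(f'pics/{n}.png') for n in('o1b','o2a','o2b')]
H=440;W=sum(i.shape[1] for i in a);o=np.zeros((H,W,3),np.uint8);x=0
for i in a: o[:i.shape[0],x:x+i.shape[1]]=i;x+=i.shape[1]
cv2.imwrite('pics/om.png',o[:,:]); print(o.shape)
cv2.imwrite('pics/om1.png',o[:,:790]);
E
```

```text
(440, 1090, 3)
```

View pics/om1.png

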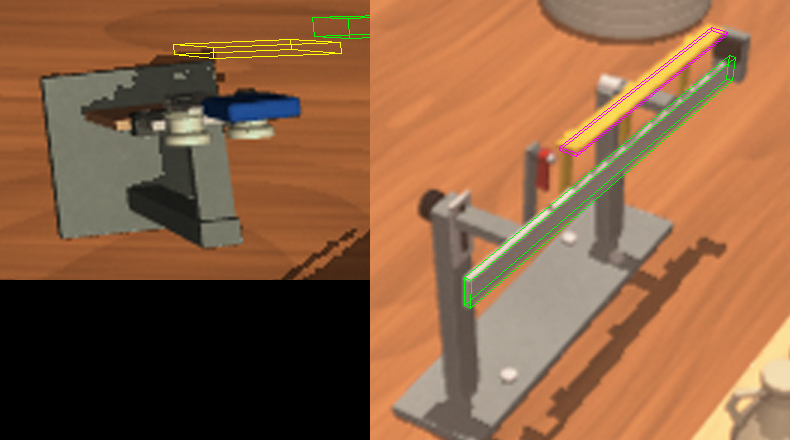

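View pics/o2b.png

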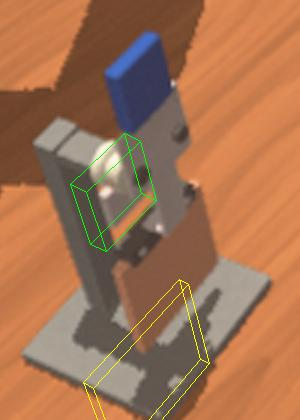

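View pics/o1a.png

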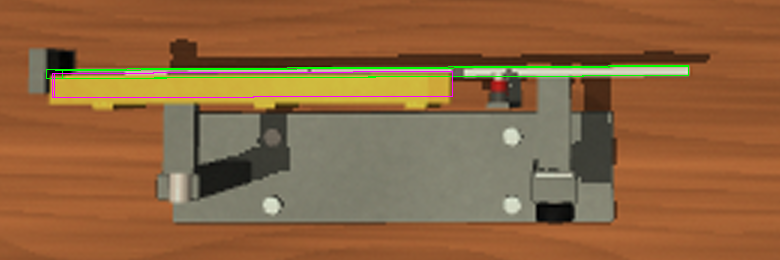

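```bash
cat > f2.py <<'E'
from h import *
import re
T=.102;B=.050
pk=[("scene",(-.022,-.0075,T),(106,70),(420,740)),("scene",(.022,-.0075,T),(155,32),(420,740)),("scene",(-.022,-.0195,B),(130,130),(420,740)),("scene",(.022,-.0195,B),(172,97),(420,740)),
("top",(-.022,-.0075,T),(299,117),(1230,800)),("top",(.022,-.0075,T),(215,120),(1230,800))]
def res(p): return np.concatenate([proj(n,hang(p,h))[0]-(np.array(u)+o)/3+.5 for n,h,u,o in pk])
s=least_squares(res,[.48,-.36,1.6]); print(s.x,np.degrees(s.x[2]),np.round(res(s.x),1))
src=open('f1.py').read().replace("for x0 in (.50,.52)","for x0 in (%f,)"%s.x[0]).replace("-.36","%f"%s.x[1]).replace("-.33","%f"%(s.x[1]+.006)).replace("x0+.03","x0+.006").replace("yaw+.15","yaw+.08")
src=src.replace("(108,130,40)","(105,110,30)").replace("'o1b","'o1b").replace('print(n,m.sum()/255)','print(n,m.sum()/255,cv2.boundingRect(m))')
exec(src)
E
python3 f2.py | tail -5;  python3 - <<'E'
import cv2,numpy as np
a=[cv2.imread(f'pics/{n}.png') for n in('o1b','o2b')]
o=np.zeros((440,700,3),np.uint8);x=0
for i in a: o[:i.shape[0],x:x+i.shape[1]]=i;x+=i.shape[1]
cv2.imwrite('pics/om2.png',o)
E
```

```text
load [[ 0.5784405  -0.06973506  0.234658  ]] stop [[0.56988733 0.25446624 0.20154667]] end [[ 0.57996223 -0.12741505  0.24054897]]
top 247.0 (477, 298, 33, 10)
scene 161.0 (175, 258, 18, 32)
[ 0.4987764  -0.34793993  1.7164225 ] 98.3437650683304 469.5
grip [[ 0.5121335  -0.34598092  0.281     ]]
```

View pics/om2.png

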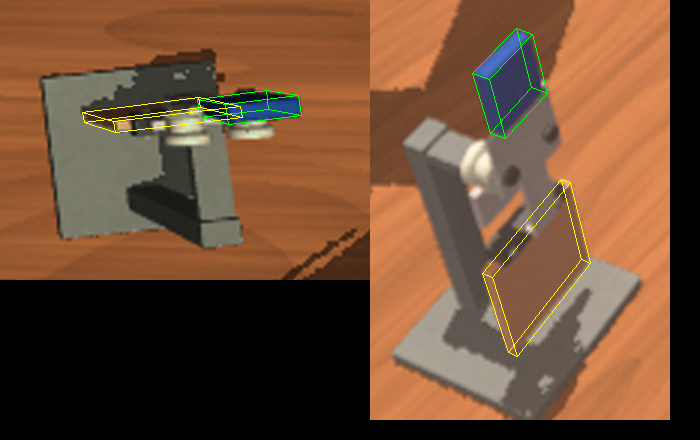

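```bash
sed -n 1,9p f2.py > f3.py; cat >> f3.py <<'E'
# park base edges in the top image (crop ct2, scale 6, offset 410,270), plate top z~0.008
M=C['top']['camera_from_world'];K=C['top']['K']
def ray(u,z):
    d=np.array([(u[0]-K[0,2])/K[0,0],-(u[1]-K[1,2])/K[1,1],-1.])@M[:3,:3]; c=-M[:3,:3].T@M[:3,3]
    return c+d*(z-c[2])/d[2]
f=lambda a:ray((410+a[0]/6-.5,270+a[1]/6-.5),.008)
for a,b in(((85,135),(270,115)),((122,457),(330,437)),((85,135),(122,457))):
    d=f(a)-f(b); print(np.degrees(np.arctan2(d[1],d[0])),f(a),f(b))
E
python3 f3.py
```

```text
[ 0.49838644 -0.34412021  1.58947831] 91.07039855100783 [-1.2 -0.3 -0.6 -1.6  1.2  2.   3.3 -1.2 -0.6  1.3  2.8  0.2]
97.43803635231261 [ 0.51514216 -0.27779557  0.008     ] [ 0.52493538 -0.35280925  0.008     ]
96.82283807856369 [ 0.38613618 -0.29339522  0.008     ] [ 0.39614179 -0.37702126  0.008     ]
6.89483757070938 [ 0.51514216 -0.27779557  0.008     ] [ 0.38613618 -0.29339522  0.008     ]
```

Request:
step_arm:
  plan: "8.7 0 0 -4 0 0 0;8.7 0 0 -4 0 0 0;8.7 0 0 -4 0 0 0;8.7 0 0 -4 0 0 0;8.7 0 0 0 0 0 0"

```text
clock: 0.57
tool_pos: [0.2097, -0.6442, 0.362]
orientation: [-179.3, 0.0, -161.9]
force: [-0.5, 0.3, 1.0]
opening: 0.087
```

Request:
step_arm:
  plan: "8.7 0 0 0 0 0 -6.6;8.7 0 0 0 0 0 -6.6;8.7 0 0 0 0 0 -6.6;8.7 0 0 0 0 0 -6.6;8.7 0 0 0 0 0 -6.6;8.7 0 0 0 0 0 -6.6;8.7 0 0 0 0 0 -6.6;8.7 0 0 0 0 0 -6.6;8.7 0 0 0 0 0 -6.6;8.7 0 0 0 0 0 -6.6;8.7 0 0 0 0 0 -6.6;8.7 0 0 0 0 0 -6.6"

```text
clock: 1.57
tool_pos: [0.2096, -0.6415, 0.3519]
orientation: [180.0, 0.0, -82.4]
force: [-0.1, 1.1, -0.1]
opening: 0.0868
```

Request:
step_arm:
  plan: "8.7 -2.3 -3.07 0 0 0 0;8.7 -2.3 -3.07 0 0 0 0;8.7 -2.3 -3.07 0 0 0 0;8.7 -2.3 -3.07 0 0 0 0;8.7 -2.3 -3.07 0 0 0 0;8.7 -2.3 -3.07 0 0 0 0;8.7 -2.3 -3.07 0 0 0 0;8.7 -2.3 -3.07 0 0 0 0;8.7 -2.3 -3.07 0 0 0 0;8.7 -2.3 -3.07 0 0 0 0;8.7 -2.3 -3.07 0 0 0 0;8.7 0 0 0 0 0 0"

```text
clock: 2.57
tool_pos: [0.5162, -0.3435, 0.351]
orientation: [180.0, 0.1, -82.5]
force: [0.2, -0.4, -0.8]
opening: 0.087
```

```bash
python3 - <<'E'
from h import *
o=telemetry.get_obs(); c=calibration("wrist"); im=snapshot("wrist"); print(o['tool_pos'],o['orientation'],o['force'])
np.save('w1.npy',c['camera_from_world']); cv2.imwrite('pics/w1.png',im)
s=snapshot('top'); cv2.imwrite('pics/t1.png',s)
M=c['camera_from_world']; print(-M[:3,:3].T@M[:3,3])
E
```

```text
[ 0.51624876 -0.34349082  0.35100324] [ 1.79978628e+02  9.01727968e-02 -8.24596387e+01] [ 0.21237503 -0.38309394 -0.78855891]
[ 0.5259221  -0.41520048  0.5436533 ]
```

View pics/w1.png

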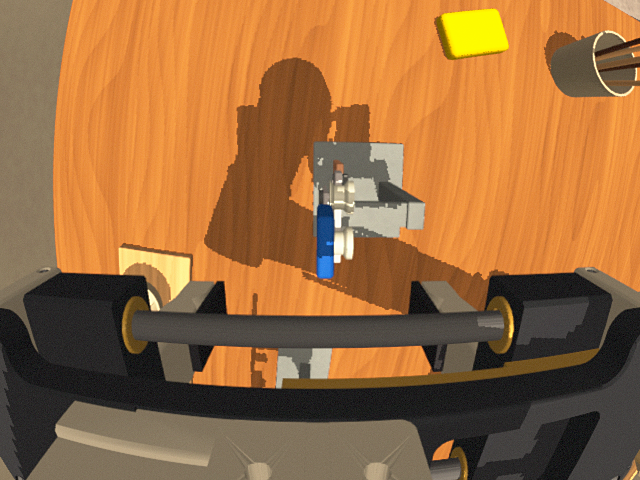

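```bash
cat > ov.py <<'E'
from h import *
def ovw(im,M,hp,nm,x0,y0,w,h,k=5,z=.205):
    c=dict(calibration('wrist')); c['camera_from_world']=M
    im=cv2.resize(im[y0:y0+h,x0:x0+w],None,fx=k,fy=k,interpolation=cv2.INTER_CUBIC)
    box=np.array([(x,y,z) for x in(-.022,.022) for y in(-.0195,-.0075) for z in(.050,.102)])
    P=hang(hp,box,z); u=(proj('wrist',P,c)+.5-[x0,y0])*k
    for a in range(8):
        for b in range(a):
            if np.sum(np.abs(box[a]-box[b])>1e-6)==1: cv2.line(im,tuple(map(int,u[a])),tuple(map(int,u[b])),(0,255,0),1)
    cv2.imwrite(nm,im); return u
E
python3 - <<'E'
from ov import *
print(ovw(cv2.imread('pics/w1.png'),np.load('w1.npy'),np.load('hang.npy'),'pics/w1o.png',290,180,80,110))
E
```

```text
[[125.73145599 120.29057227]
 [123.41004338 186.60494072]
 [202.02622836 119.33292457]
 [215.74450342 185.43271723]
 [129.84926677 387.18919413]
 [128.51534417 503.32957045]
 [203.40867835 386.18880811]
 [216.38564021 502.08203147]]
```

View pics/w1o.png

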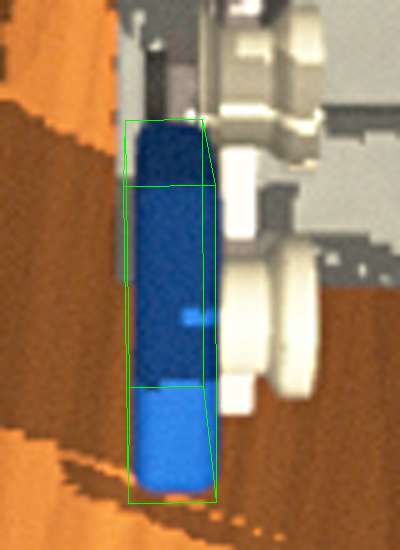

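Request:
step_arm:
  plan: "8.7 0.2 0.5 0 0 0 0;8.7 0 0 2 0 0 0;8.7 0 0 2 0 0 0;8.7 0 0 2 0 0 0;8.7 0 0 1.4 0 0 0;8.7 0 0 1 0 0 0;8.7 0 0 0 0 0 0;8.7 0 0 0 0 0 0"

```text
clock: 3.33
tool_pos: [0.507, -0.3513, 0.2687]
orientation: [180.0, -0.0, -82.8]
force: [-0.6, -0.1, 0.7]
opening: 0.0868
```

```bash
python3 - <<'E'
from h import *
o=telemetry.get_obs(); print(o['tool_pos'],o['orientation'],o['force'])
cv2.imwrite('pics/w2.png',snapshot("wrist")); cv2.imwrite('pics/s2.png',cv2.resize(snapshot('scene')[170:400,100:300],None,fx=2.5,fy=2.5))
E
```

```text
[ 0.50702721 -0.35133601  0.26869998] [ 1.79980754e+02 -1.78390763e-02 -8.27740552e+01] [-0.62020606 -0.11184576  0.69220214]
```

View pics/w2.png

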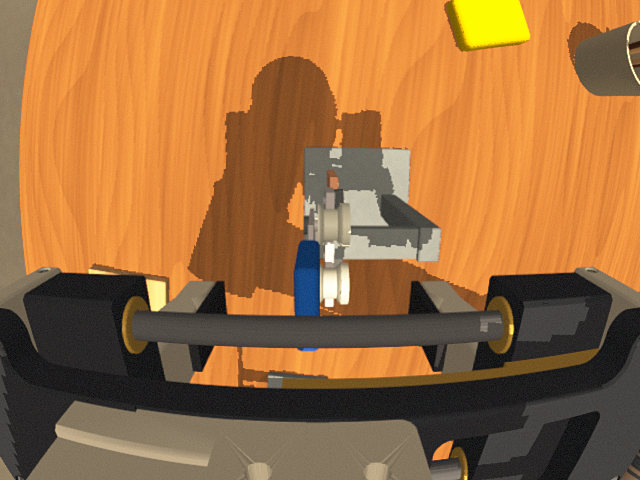

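View pics/s2.png

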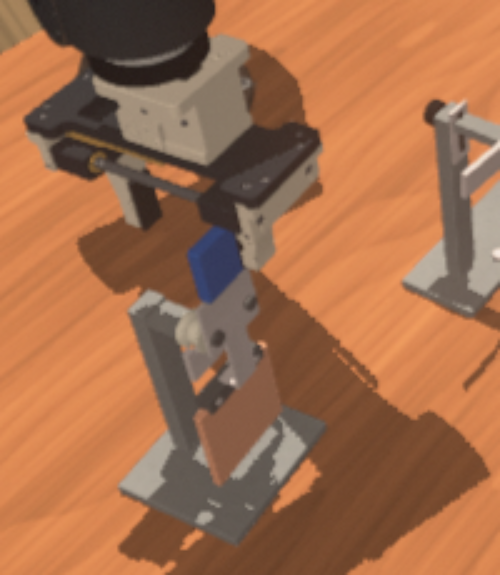

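Request:
step_arm:
  plan: "8.7 0 -0.45 0 0 0 0;8.7 0 0 0 0 0 0;8.7 0 0 0 0 0 0;8.7 0 0 0 0 0 0"

```text
clock: 3.77
tool_pos: [0.5125, -0.3498, 0.2686]
orientation: [-180.0, -0.0, -82.7]
force: [-0.5, 0.6, -0.1]
opening: 0.0868
```

```bash
python3 - <<'E'
from ov import *
for i in range(3):
    o=telemetry.get_obs(); print(o['tool_pos'],o['orientation'],o['force'],o['qvel'].round(2))
    M=calibration('wrist')['camera_from_world']; im=snapshot("wrist")
cv2.imwrite('pics/w3.png',im)
hp=np.load('hang.npy'); hp[0]-=.0008; hp[2]=np.radians(97.4)
print(hang(hp,(0,-.0135,.076)))
ovw(im,M,hp,'pics/w3o.png',270,200,90,120)
E
```

```text
[ 0.51248683 -0.34976248  0.26860975] [-1.79979013e+02 -9.19098416e-03 -8.26923679e+01] [-0.47669413  0.58381449 -0.05505073] [-0.02  0.07 -0.25 -0.01  0.05  0.11]
[ 0.51238595 -0.34976895  0.26852498] [-1.79987123e+02 -7.10174169e-03 -8.26917739e+01] [0.35956544 0.27808434 0.93340517] [-0.13  0.03 -0.15 -0.02  0.14  0.08]
[ 0.51230379 -0.34976325  0.26847771] [-1.79993536e+02 -4.56167703e-03 -8.26946476e+01] [-0.45948102  0.01592671  0.45648012] [-0.09  0.05 -0.05  0.    0.01  0.  ]
[[ 0.51136396 -0.34620119  0.281     ]]
```

View pics/w3o.png

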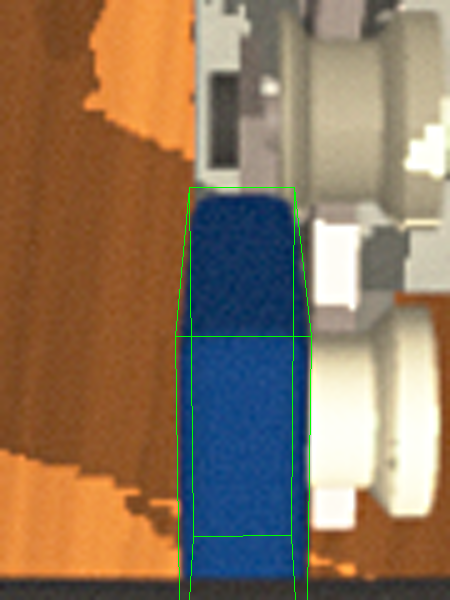

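Request:
step_arm:
  plan: "8.7 -0.35 0.05 0 0 0 0;8.7 0 0 0 0 0 0;0.5 0 0 0 0 0 0;0.5 0 0 0 0 0 0;0.5 0 0 0 0 0 0;0.5 0 0 0 0 0 0;0.5 0 0 0 0 0 0;0.5 0 0 0 0 0 0;0.5 0 0 0 0 0 0;0.5 0 0 0 0 0 0"

```text
clock: 4.75
tool_pos: [0.5113, -0.3464, 0.2683]
orientation: [180.0, 0.0, -82.7]
force: [0.2, 0.2, 0.7]
opening: 0.0392
```

Request:
step_arm:
  plan: "0.5 0 0 0 0 0 0;0.5 0 0 0 0 0 0;0.5 0 0 0 0 0 0;0.5 0 0 0 0 0 0"

```text
clock: 5.08
tool_pos: [0.5113, -0.3464, 0.2684]
orientation: [-180.0, -0.0, -82.7]
force: [0.5, 0.2, 0.5]
opening: 0.0128
```

Request:
step_arm:
  plan: "0.5 0 0 0 0 0 0;0.5 0 0 0 0 0 0;0.5 0 0 0 0 0 0"

```text
clock: 5.33
tool_pos: [0.5113, -0.3464, 0.2684]
orientation: [-180.0, -0.0, -82.7]
force: [0.3, -0.4, 0.5]
opening: 0.0115
```

Request:
step_arm:
  plan: "0.5 0 0 -0.3 0 0 0;0.5 0 0 -0.5 0 0 0;0.5 0 0 -0.5 0 0 0;0.5 0 0 -0.5 0 0 0;0.5 0 0 0 0 0 0;0.5 0 0 0 0 0 0;0.5 0 0 0 0 0 0"

```text
clock: 5.92
tool_pos: [0.5112, -0.3463, 0.2862]
orientation: [180.0, 0.0, -82.7]
force: [0.3, 0.0, -2.9]
opening: 0.0111
```

```bash
python3 - <<'E'
from ov import *
for i in range(2):
    o=telemetry.get_obs(); print(o['tool_pos'],o['orientation'],o['force'],o['moment'])
    im=snapshot("scene" if i else "wrist"); cv2.imwrite(f'pics/l{i}.png',im if not i else cv2.resize(im[170:400,100:300],None,fx=2.5,fy=2.5))
E
```

```text
[ 0.51119292 -0.34631812  0.28620828] [ 1.79994908e+02  1.47243828e-02 -8.27092014e+01] [ 0.2667312   0.01384765 -2.93852282] [0.09412441 0.13076152 0.01019424]
[ 0.51111901 -0.34630514  0.28607835] [ 1.79980865e+02  2.01734783e-02 -8.27090203e+01] [-0.81419057  1.2217249  -3.28207596] [ 0.0119718   0.12172318 -0.02852911]
```

View pics/l1.png

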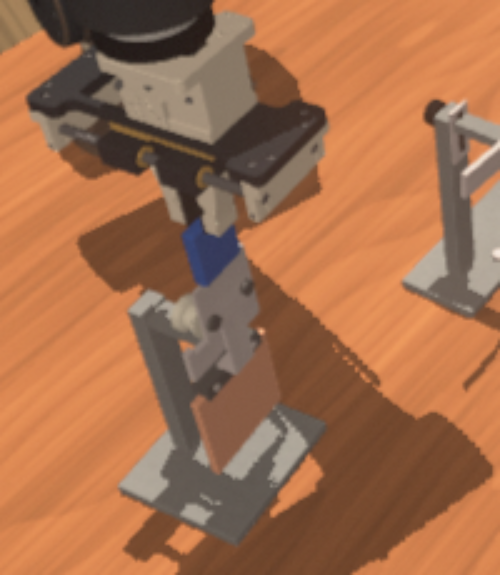

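View pics/l0.png

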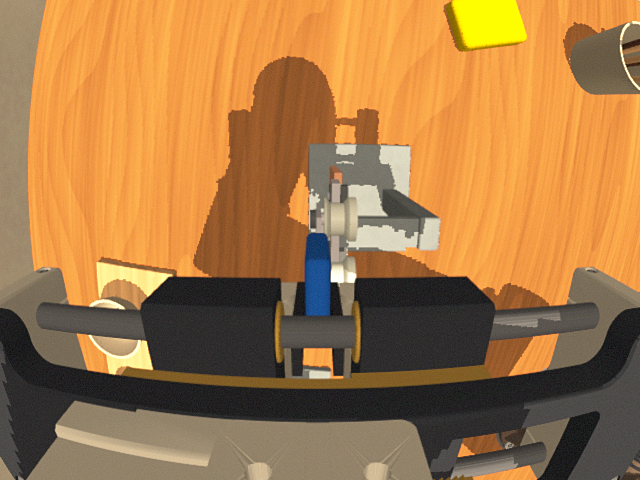

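Request:
step_arm:
  plan: "0.5 0 -0.8 0 0 0 0;0.5 0 -1.6 0 0 0 0;0.5 0 -1.6 0 0 0 0;0.5 0 -1.6 0 0 0 0;0.5 0 -1.6 0 0 0 0;0.5 0 -0.8 0 0 0 0;0.5 0 0 0 0 0 0;0.5 0 0 0 0 0 0;0.5 0 0 0 0 0 0"

```text
clock: 6.77
tool_pos: [0.59, -0.3363, 0.2862]
orientation: [180.0, 0.0, -82.7]
force: [-0.9, 0.2, -3.5]
opening: 0.0114
```

```bash
cat > tgt.py <<'E'
from h import *
from scipy.spatial.transform import Rotation as R
p=np.load('stand.npy')
G=np.array([0,-.0135,.0634])
def tool_goal(s,y,h):  # s from load downhill, hanger origin in bar coords
    Rh=Rz(p[2])@Ry(p[3]); o=bar(p,(-.162+s,y,h))[0]
    return o+Rh@G, Rh@Ry(np.pi)
def delta(s,y,h):
    o=telemetry.get_obs(); Rc=R.from_euler('xyz',o['orientation'],degrees=True).as_matrix()
    g,Rg=tool_goal(s,y,h)
    print('tcp',o['tool_pos'].round(4),o['orientation'].round(2),'F',o['force'].round(2),'goal',g.round(4))
    print('shift tool cm',(Rc.T@(g-o['tool_pos'])*100).round(2),'turn',np.degrees(R.from_matrix(Rc.T@Rg).as_rotvec()).round(2))
def where():
    o=telemetry.get_obs(); Rc=R.from_euler('xyz',o['orientation'],degrees=True).as_matrix()
    org=o['tool_pos']-Rc@Ry(np.pi)@G
    q=(Rz(p[2]).T@(org-[p[0],p[1],0])-[.130,0,.205])@Ry(p[3])+[.130,0,0]
    Rb=Rz(p[2])@Ry(p[3]); f=Rb.T@o['force']
    print('bar s,y,h mm',((q+[.162,0,0])*1000).round(1),'F bar axes',f.round(2),'t',o['clock'],'M',(Rb.T@o['moment']).round(3))
E
python3 -c "
from tgt import *
delta(0,-.075,.035);where()"
```

```text
tcp [ 0.59   -0.3363  0.2862] [ 1.7995e+02  1.0000e-02 -8.2710e+01] F [-0.95  0.18 -3.46] goal [ 0.6666 -0.0574  0.3325]
shift tool cm [-26.69 -11.13  -4.64] turn [-0.25  5.83  5.78]
bar s,y,h mm [-265.5    8.9  -39. ] F bar axes [ 0.56  0.94 -3.42] t 6.7667 M [-0.031  0.008  0.034]
```

Request:
step_arm:
  plan: "0.5 0 -1.2 -0.5 0 0.6 0.6;0.5 0 -2 -0.9 0 1.1 1.1;0.5 0 -2 -0.9 0 1.1 1.1;0.5 0 -2 -0.9 0 1.1 1.1;0.5 0 -2 -0.8 0 1.1 1.1;0.5 0 -1.2 -0.6 0 0.8 0.8;0.5 0 0 0 0 0 0;0.5 0 0 0 0 0 0"

```text
clock: 7.43
tool_pos: [0.6944, -0.3248, 0.3324]
orientation: [-179.7, -5.8, -88.5]
force: [-1.5, 1.0, -2.8]
opening: 0.0111
```

```bash
python3 -c "
from tgt import *
delta(0,-.075,.035);where()"
```

```text
tcp [ 0.6944 -0.3248  0.3324] [-179.71   -5.79  -88.5 ] F [-1.45  0.96 -2.78] goal [ 0.6666 -0.0574  0.3325]
shift tool cm [-26.67   2.06  -2.73] turn [-0.29  0.04 -0.01]
bar s,y,h mm [-266.6  -96.1    7.6] F bar axes [ 1.27  1.43 -2.66] t 7.4333 M [ 0.579 -0.633  0.066]
```

Request:
step_arm:
  plan: "0.5 -1.2 0 -0.3 0 0 0;0.5 -2.5 0 -0.3 0 0 0;0.5 -3 0 -0.3 0 0 0;0.5 -3 0 -0.3 0 0 0;0.5 -3 0.2 -0.3 0 0 0;0.5 -3 0.4 -0.3 0 0 0;0.5 -3 0.4 -0.3 0 0 0;0.5 -3 0.4 -0.3 0 0 0;0.5 -2.5 0.4 -0.3 0 0 0;0.5 -1.5 0.2 0 0 0 0;0.5 -1 0 0 0 0 0;0.5 0 0 0 0 0 0"

```text
clock: 8.43
tool_pos: [0.6666, -0.0562, 0.3325]
orientation: [-179.7, -5.8, -88.4]
force: [1.0, 1.0, -3.8]
opening: 0.0115
```

```bash
python3 - <<'E'
from tgt import *
im=snapshot('wrist'); M=calibration('wrist'); cv2.imwrite('pics/w4.png',im)
cv2.imwrite('pics/s4.png',cv2.resize(snapshot('scene')[60:360,180:460],None,fx=2.5,fy=2.5))
cv2.imwrite('pics/t4.png',cv2.resize(snapshot('top')[150:350,140:460],None,fx=2.5,fy=2.5))
delta(0,-.075,.035);where()
E
```

```text
tcp [ 0.6669 -0.0586  0.3323] [-179.72   -5.81  -88.56] F [ 0.59 -1.2  -3.66] goal [ 0.6666 -0.0574  0.3325]
shift tool cm [-0.11  0.02 -0.04] turn [-0.28  0.02 -0.07]
bar s,y,h mm [ -1.1 -75.5  34.5] F bar axes [-0.84 -0.56 -3.77] t 8.5833 M [ 0.102 -0.266  0.029]
```

View pics/s4.png

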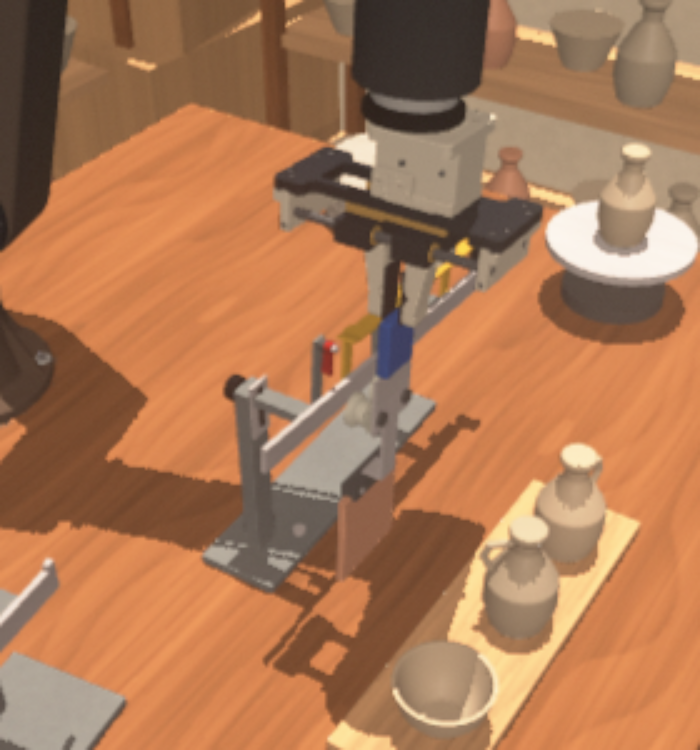

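View pics/w4.png

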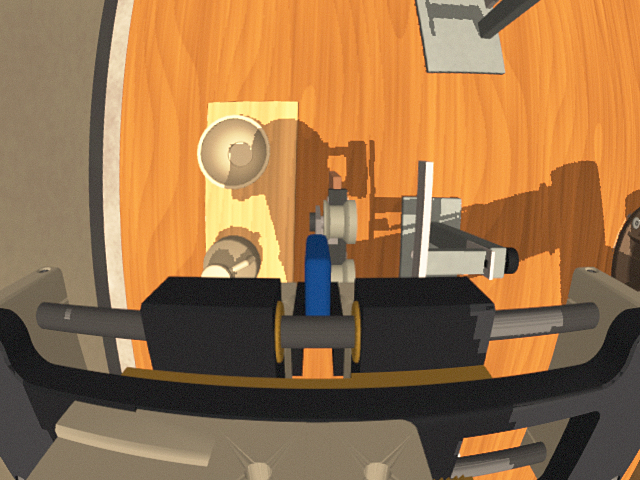

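View pics/t4.png

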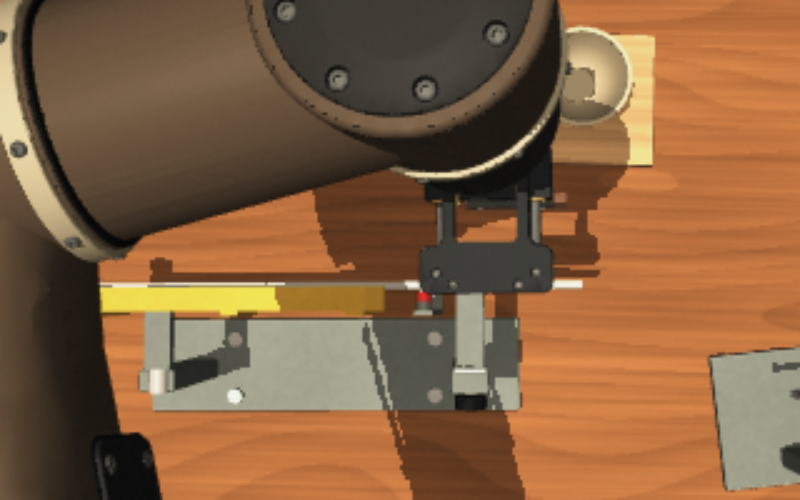

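```bash
python3 - <<'E'
from tgt import *
c=calibration('wrist'); im=cv2.imread('pics/w4.png')
x0,y0,w,h,k=395,150,70,135,5
im=cv2.resize(im[y0:y0+h,x0:x0+w],None,fx=k,fy=k,interpolation=cv2.INTER_CUBIC)
for sl,col in((p[3],(0,255,0)),(p[3]-.01,(255,0,255))):
    q=p.copy(); q[3]=sl
    P=bar(q,[(-.22,-.003,0),(-.22,.003,0),(-.08,.003,0),(-.08,-.003,0)])
    u=((proj('wrist',P,c)+.5-[x0,y0])*k).astype(int); print(u)
    cv2.polylines(im,[u],True,col,1)
cv2.imwrite('pics/w4o.png',im)
E
```

```text
[[152  72]
 [188  73]
 [125 865]
 [ 93 866]]
[[146  70]
 [181  72]
 [122 860]
 [ 90 861]]
```

View pics/w4o.png

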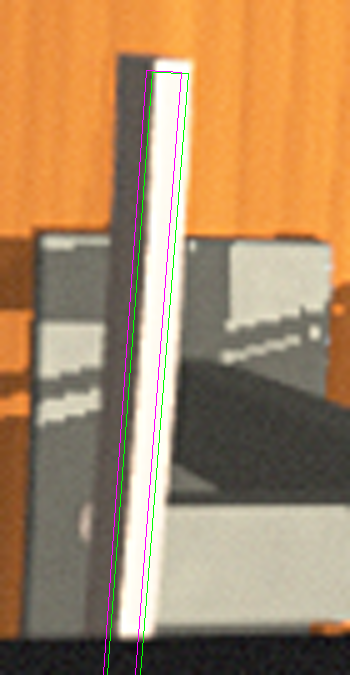

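Request:
step_arm:
  plan: "0.5 -0.1 0 0.8 0 0 0;0.5 0 0 0.9 0 0 0;0.5 0 1 0 0 0 0;0.5 0 1.5 0 0 0 0;0.5 0 1.5 0 0 0 0;0.5 0 1.5 0 0 0 0;0.5 0 1.3 0 0 0 0;0.5 0 0.8 0 0 0 0;0.5 0 0 0 0 0 0;0.5 0 0 0 0 0 0;0.5 0 0 0 0 0 0"

```text
clock: 9.5
tool_pos: [0.5915, -0.0604, 0.3148]
orientation: [-179.7, -5.8, -88.5]
force: [0.1, 0.1, -4.1]
opening: 0.0111
```

```bash
python3 - <<'E'
from tgt import *
where()
cv2.imwrite('pics/s5.png',cv2.resize(snapshot('scene')[130:330,250:400],None,fx=4,fy=4)[:600])
cv2.imwrite('pics/w5.png',cv2.resize(snapshot('wrist')[120:320,230:500],None,fx=2.9,fy=2.9)); where()
E
```

```text
bar s,y,h mm [ 0.8 -0.1 17.1] F bar axes [ 0.53 -0.1  -4.09] t 9.5 M [ 0.063 -0.533 -0.006]
bar s,y,h mm [ 0.9 -0.1 16.8] F bar axes [ 1.78  0.51 -3.33] t 9.6 M [ 0.195 -0.537 -0.005]
```

View pics/s5.png

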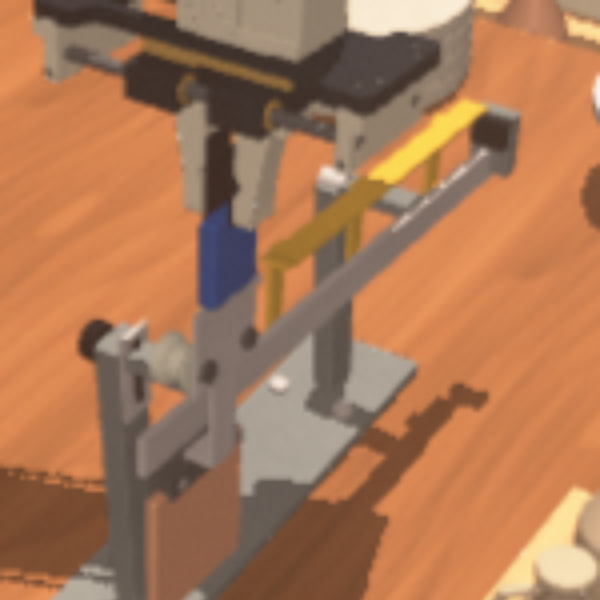

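View pics/w5.png

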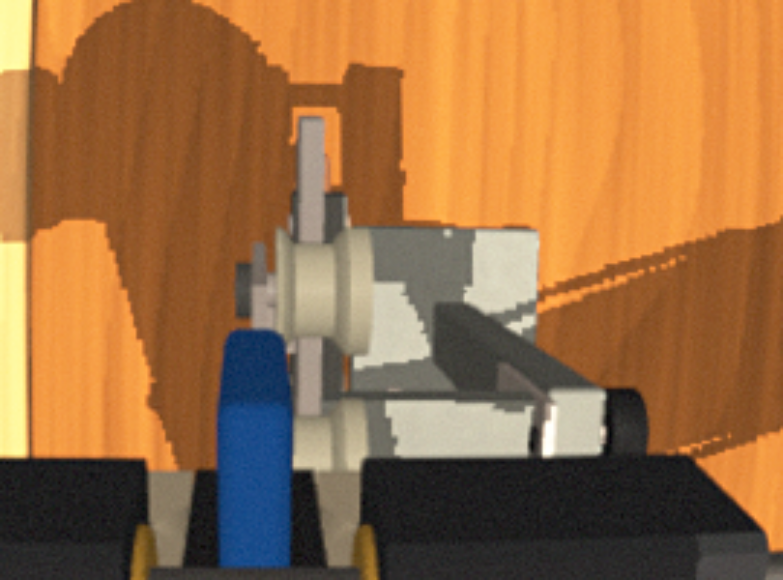

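Request:
step_arm:
  plan: "0.5 0 0 0.4 0 0 0;0.5 0 0 0.4 0 0 0;0.5 0 0 0.4 0 0 0;0.5 0 0 0 0 0 0;0.5 0 0 0 0 0 0"

```text
clock: 10.02
tool_pos: [0.591, -0.0616, 0.3023]
orientation: [-179.8, -5.8, -88.5]
force: [-0.8, -0.9, -2.9]
opening: 0.0113
```

Request:
step_arm:
  plan: "0.5 0 0 0.1 0 0 0;0.5 0 0 0.05 0 0 0;0.5 0 0 0 0 0 0"

```text
clock: 10.27
tool_pos: [0.5912, -0.0617, 0.3014]
orientation: [-179.7, -5.8, -88.5]
force: [0.5, 0.2, -2.4]
opening: 0.0114
```

Request:
step_arm:
  plan: "0.5 0 0 0.1 0 0 0;0.5 0 0 0 0 0 0"

```text
clock: 10.43
tool_pos: [0.5912, -0.0618, 0.3004]
orientation: [-179.7, -5.8, -88.5]
force: [0.3, -0.1, -3.2]
opening: 0.0114
```

Request:
step_arm:
  plan: "0.5 0 0 0.1 0 0 0;0.5 0 0 0 0 0 0"

```text
clock: 10.6
tool_pos: [0.5911, -0.0619, 0.2993]
orientation: [-179.7, -5.8, -88.5]
force: [-1.0, -0.6, -3.7]
opening: 0.0115
```

```bash
python3 - <<'E'
from tgt import *
where()
E
```

```text
bar s,y,h mm [1.  0.3 1.6] F bar axes [-0.17  1.06 -3.77] t 10.6 M [ 0.145 -0.608  0.038]
```

Request:
step_arm:
  plan: "0.5 0 0 0.05 0 0 0;0.5 0 0 0 0 0 0"

```text
clock: 10.77
tool_pos: [0.5912, -0.062, 0.2989]
orientation: [-179.7, -5.8, -88.5]
force: [-0.8, -0.7, -3.4]
opening: 0.0109
```

Request:
step_arm:
  plan: "0.5 0 0 0.05 0 0 0;0.5 0 0 0 0 0 0"

```text
clock: 10.93
tool_pos: [0.5912, -0.062, 0.2984]
orientation: [-179.7, -5.8, -88.5]
force: [-0.6, -0.5, -3.6]
opening: 0.0109
```

Request:
step_arm:
  plan: "0.5 0 0 0.05 0 0 0;0.5 0 0 0 0 0 0"

```text
clock: 11.1
tool_pos: [0.5912, -0.0621, 0.2978]
orientation: [-179.7, -5.8, -88.5]
force: [-0.2, 0.5, -3.0]
opening: 0.0117
```

Request:
step_arm:
  plan: "0.5 0 0 0.05 0 0 0;0.5 0 0 0 0 0 0"

```text
clock: 11.27
tool_pos: [0.5912, -0.0621, 0.2973]
orientation: [-179.7, -5.8, -88.5]
force: [-0.2, 0.5, -3.2]
opening: 0.0113
```

Request:
step_arm:
  plan: "0.5 0 0 0.05 0 0 0;0.5 0 0 0 0 0 0"

```text
clock: 11.43
tool_pos: [0.5912, -0.0622, 0.2969]
orientation: [-179.7, -5.8, -88.5]
force: [-0.1, -0.2, -3.2]
opening: 0.0111
```

Request:
step_arm:
  plan: "0.5 0 0 0.05 0 0 0;0.5 0 0 0 0 0 0"

```text
clock: 11.6
tool_pos: [0.5912, -0.0622, 0.2964]
orientation: [-179.7, -5.8, -88.5]
force: [0.8, 0.5, -3.0]
opening: 0.011
```

Request:
step_arm:
  plan: "0.5 0 0 0.05 0 0 0;0.5 0 0 0 0 0 0"

```text
clock: 11.77
tool_pos: [0.5914, -0.0623, 0.2961]
orientation: [-179.7, -5.8, -88.5]
force: [-0.4, 0.2, -3.0]
opening: 0.0114
```

Request:
step_arm:
  plan: "0.5 0 0 0.05 0 0 0;0.5 0 0 0 0 0 0"

```text
clock: 11.93
tool_pos: [0.5916, -0.0623, 0.296]
orientation: [-179.6, -5.8, -88.5]
force: [0.3, 0.1, 0.6]
opening: 0.0111
```

```bash
python3 - <<'E'
from tgt import *
where()
E
```

```text
bar s,y,h mm [ 0.8 -0.3 -1.7] F bar axes [ 0.04 -0.28  0.56] t 11.9333 M [-0.021 -0.577  0.008]
```

```bash
python3 - <<'E'
import numpy as np
p=np.load('stand.npy'); p[3]=np.radians(5.5); np.save('stand.npy',p)
E
```

Request:
step_arm:
  plan: "0.5 0 0 0 0 -0.3 0;0.5 0 0 0.02 0 0 0;0.5 0 0 0 0 0 0;0.5 0 0 0 0 0 0"

```text
clock: 12.27
tool_pos: [0.5917, -0.0624, 0.2959]
orientation: [-179.6, -5.5, -88.5]
force: [1.3, 0.8, 3.2]
opening: 0.0112
```

```bash
python3 - <<'E'
from tgt import *
where()
cv2.imwrite('pics/w6.png',cv2.resize(snapshot('wrist')[120:320,230:500],None,fx=2.9,fy=2.9)); where()
cv2.imwrite('pics/s6.png',cv2.resize(snapshot('scene')[180:330,260:400],None,fx=5,fy=5,interpolation=cv2.INTER_CUBIC)[:600]);where()
E
```

```text
bar s,y,h mm [ 1.1 -0.4 -0.1] F bar axes [ 0.43 -1.28  3.31] t 12.2667 M [-0.182 -0.523  0.035]
bar s,y,h mm [ 1.1 -0.3 -0.2] F bar axes [ 0.83 -0.6   4.2 ] t 12.3167 M [-0.188 -0.515 -0.029]
bar s,y,h mm [ 1.1 -0.4 -0.2] F bar axes [ 0.18 -0.41  4.26] t 12.3667 M [-0.119 -0.506 -0.009]
```

View pics/w6.png

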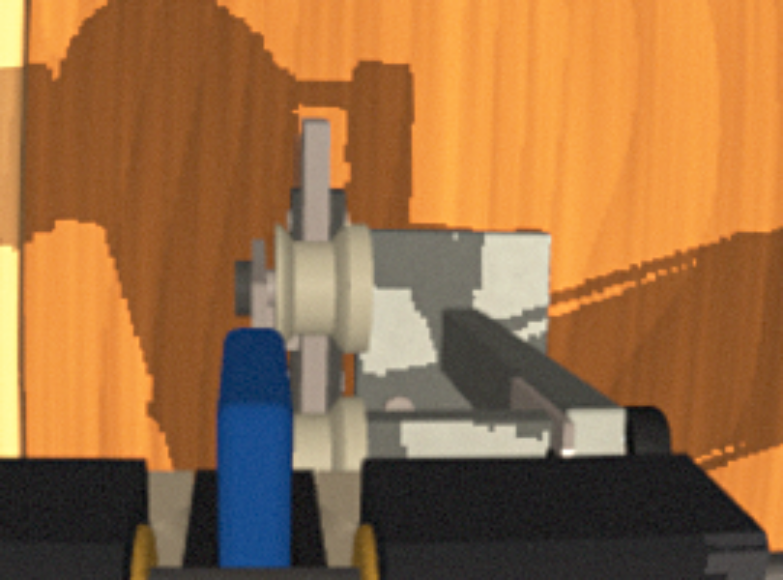

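View pics/s6.png

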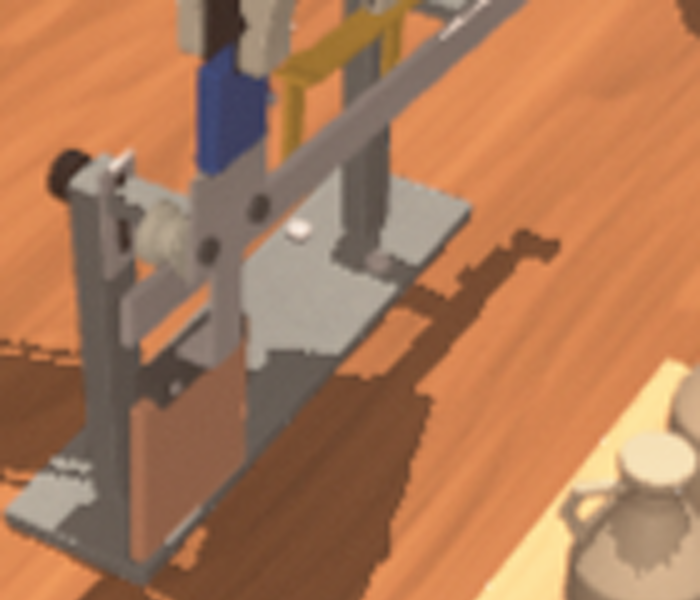

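Request:
step_arm:
  plan: "0.5 -0.2 0 -0.02 0 0 0;0.5 -0.4 0 0 0 0 0;0.5 -0.4 0 0 0 0 0;0.5 -0.4 0 0 0 0 0;0.5 -0.3 0 0 0 0 0;0.5 0 0 0 0 0 0;0.5 0 0 0 0 0 0"

```text
clock: 12.95
tool_pos: [0.5912, -0.0446, 0.2941]
orientation: [-179.7, -5.5, -88.5]
force: [0.6, 1.2, 5.5]
opening: 0.0113
```

```bash
python3 -c "
from tgt import *
where()"
```

```text
bar s,y,h mm [19.  -0.3 -0.2] F bar axes [ 0.62 -0.61  5.55] t 12.95 M [-0.235 -0.65   0.005]
```

Request:
step_arm:
  plan: "0.5 0 0 -0.03 0 0 0;0.5 0 0 0 0 0 0;0.5 0 0 0 0 0 0"

```text
clock: 13.2
tool_pos: [0.591, -0.045, 0.2942]
orientation: [-179.7, -5.5, -88.5]
force: [1.4, 1.9, 4.5]
opening: 0.0113
```

Request:
step_arm:
  plan: "0.5 -0.2 0 0 0 0 0;0.5 -0.2 0 0 0 0 0;0.5 -0.2 0 0 0 0 0;0.5 -0.2 0 0 0 0 0;0.5 0 0 0 0 0 0;0.5 0 0 0 0 0 0"

```text
clock: 13.7
tool_pos: [0.5906, -0.0377, 0.2935]
orientation: [-179.7, -5.5, -88.5]
force: [1.5, -2.3, 5.2]
opening: 0.0114
```

```bash
python3 -c "
from tgt import *
where()"
```

```text
bar s,y,h mm [25.9  0.2 -0.1] F bar axes [-2.85 -1.46  4.91] t 13.7 M [-0.345  0.3    0.072]
```

Request:
step_arm:
  plan: "0.5 0 -0.03 -0.03 0 0 0;0.5 -0.2 0 0 0 0 0;0.5 -0.2 0 0 0 0 0;0.5 -0.2 0 0 0 0 0;0.5 -0.2 0 0 0 0 0;0.5 0 0 0 0 0 0"

```text
clock: 14.2
tool_pos: [0.5907, -0.0295, 0.293]
orientation: [-179.7, -5.5, -88.5]
force: [1.7, -2.6, 5.5]
opening: 0.0114
```

```bash
python3 -c "
from tgt import *
where()"
```

```text
bar s,y,h mm [34.1 -0.1  0.1] F bar axes [-3.16 -1.6   5.18] t 14.2 M [-0.287  0.855 -0.01 ]
```

Request:
step_arm:
  plan: "0.5 -0.2 -0.02 -0.02 0 0 0;0.5 -0.2 0 -0.02 0 0 0;0.5 -0.2 0 -0.01 0 0 0;0.5 -0.2 0 0 0 0 0;0.5 -0.2 0 0 0 0 0;0.5 0 0 0 0 0 0"

```text
clock: 14.7
tool_pos: [0.5905, -0.0191, 0.2923]
orientation: [-179.7, -5.5, -88.5]
force: [1.5, -2.8, 4.1]
opening: 0.0114
```

```bash
python3 -c "
from tgt import *
where()
cv2.imwrite('pics/s7.png',cv2.resize(snapshot('scene')[150:300,260:400],None,fx=5,fy=5,interpolation=cv2.INTER_CUBIC)[:600]);where()"
```

```text
bar s,y,h mm [44.5 -0.2  0.4] F bar axes [-3.21 -1.43  3.84] t 14.7 M [-0.183  1.259  0.021]
bar s,y,h mm [44.5 -0.2  0.4] F bar axes [-3.96 -1.26  3.3 ] t 14.75 M [-0.2    1.156  0.057]
```

View pics/s7.png

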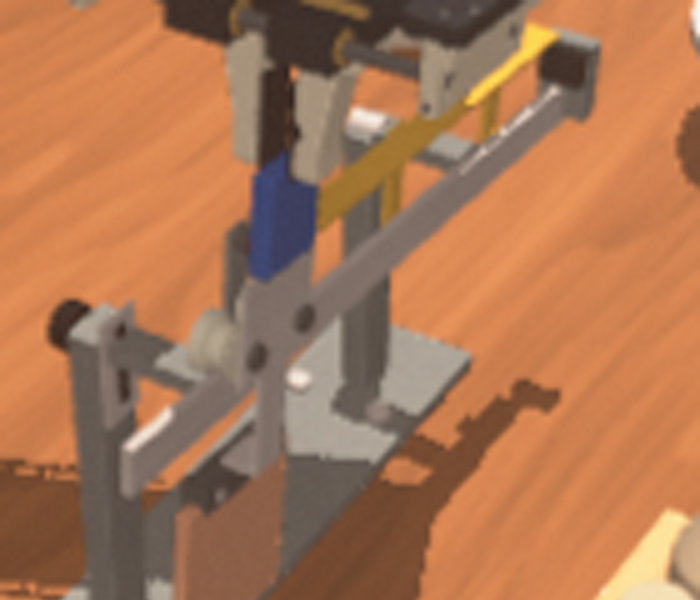

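Request:
step_arm:
  plan: "0.5 -0.3 0 0 0 -0.2 0;0.5 -0.3 0 -0.01 0 0 0;0.5 -0.3 0 0 0 0 0;0.5 -0.3 0 -0.01 0 0 0;0.5 -0.3 0 0 0 0 0;0.5 0 0 0 0 0 0"

```text
clock: 15.25
tool_pos: [0.5902, -0.004, 0.2913]
orientation: [-179.7, -5.3, -88.5]
force: [1.2, -3.8, 3.6]
opening: 0.0112
```

```bash
python3 -c "
from tgt import *
where()"
```

```text
bar s,y,h mm [59.9 -0.3  0.8] F bar axes [-4.14 -1.14  3.23] t 15.25 M [-0.067  1.375  0.094]
```

Request:
step_arm:
  plan: "0.5 -0.3 0 0 0 0 0;0.5 -0.3 0 -0.01 0 0 0;0.5 -0.3 0 0 0 0 0;0.5 -0.3 0 -0.01 0 0 0;0.5 -0.3 0 0 0 0 0;0.5 0 0 0 0 0 0"

```text
clock: 15.75
tool_pos: [0.5893, 0.0118, 0.2889]
orientation: [-179.8, -5.2, -88.5]
force: [-0.3, 0.6, -0.7]
opening: 0.0115
```

```bash
python3 -c "
from tgt import *
where()"
```

```text
bar s,y,h mm [76.   0.2  0. ] F bar axes [ 0.65  0.32 -0.62] t 15.75 M [ 0.084 -0.774 -0.015]
```

Request:
step_arm:
  plan: "0.5 -0.2 0 0.02 0 0 0;0.5 -0.2 0 0.02 0 0 0;0.5 0 0 0 0 0 0;0.5 0 0 0 0 0 0"

```text
clock: 16.08
tool_pos: [0.5896, 0.0145, 0.2891]
orientation: [-179.7, -5.3, -88.5]
force: [-0.3, -1.2, 0.4]
opening: 0.0113
```

```bash
python3 -c "
from tgt import *
where()
cv2.imwrite('pics/s8.png',cv2.resize(snapshot('scene')[150:300,260:400],None,fx=5,fy=5,interpolation=cv2.INTER_CUBIC)[:600]);where()"
```

```text
bar s,y,h mm [78.6 -0.2  0.5] F bar axes [-1.25  0.38  0.32] t 16.0833 M [0.15  0.251 0.046]
bar s,y,h mm [78.5 -0.2  0.4] F bar axes [-1.6  -0.23  0.05] t 16.1333 M [0.152 0.305 0.029]
```

View pics/s8.png

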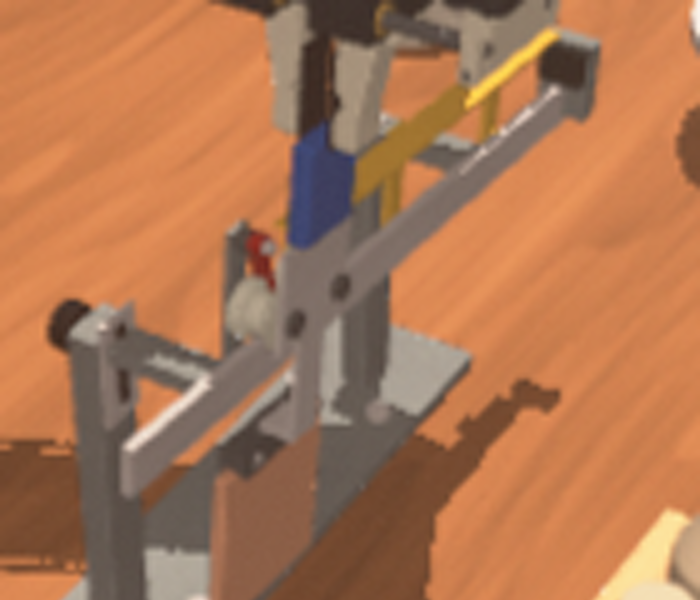

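Request:
step_arm:
  plan: "0.5 -0.2 0 0.02 0 0 0;0.5 -0.3 0 0.01 0 0 0;0.5 -0.3 0 0 0 0 0;0.5 -0.2 0 0 0 0 0;0.5 0 0 0 0 0 0"

```text
clock: 16.55
tool_pos: [0.5895, 0.0248, 0.288]
orientation: [-179.7, -5.3, -88.5]
force: [-0.1, -2.3, 0.9]
opening: 0.0114
```

```bash
python3 -c "
from tgt import *
where()"
```

```text
bar s,y,h mm [88.9 -0.3  0.3] F bar axes [-2.35  0.21  0.67] t 16.55 M [0.151 0.456 0.033]
```

Request:
step_arm:
  plan: "0.5 -0.3 0 0.02 0 0 0;0.5 -0.3 0 0.01 0 0 0;0.5 -0.3 0 0 0 0 0;0.5 -0.3 0 0 0 0 0;0.5 0 0 0 0 0 0"

```text
clock: 16.97
tool_pos: [0.5891, 0.0372, 0.2863]
orientation: [-179.7, -5.2, -88.5]
force: [-0.1, -0.4, 1.9]
opening: 0.0115
```

```bash
python3 -c "
from tgt import *
where()"
```

```text
bar s,y,h mm [101.5  -0.3  -0.2] F bar axes [-0.61  0.13  1.82] t 16.9667 M [ 0.259 -0.371  0.046]
```

Request:
step_arm:
  plan: "0.5 -0.3 0 0 0 0 0;0.5 -0.3 0 0 0 0 0;0.5 -0.3 0 0 0 0 0;0.5 -0.3 0 0 0 0 0;0.5 0 0 0 0 0 0"

```text
clock: 17.38
tool_pos: [0.5888, 0.0492, 0.2852]
orientation: [-179.7, -5.3, -88.5]
force: [-0.2, 2.2, -0.5]
opening: 0.011
```

```bash
python3 -c "
from tgt import *
where()"
```

```text
bar s,y,h mm [ 1.135e+02 -3.000e-01 -1.000e-01] F bar axes [ 2.21  0.15 -0.27] t 17.3833 M [ 0.324 -0.854 -0.008]
```

Request:
step_arm:
  plan: "0.5 -0.3 0 0.02 0 0 0;0.5 -0.3 0 0.01 0 0 0;0.5 -0.3 0 0 0 0 0;0.5 -0.3 0 0 0 0 0;0.5 -0.3 0 0 0 0 0;0.5 0 0 0 0 0 0"

```text
clock: 17.88
tool_pos: [0.5886, 0.0638, 0.2838]
orientation: [-179.7, -5.3, -88.5]
force: [-0.3, 0.7, -0.0]
opening: 0.0112
```

```bash
python3 -c "
from tgt import *
where()
cv2.imwrite('pics/s9.png',cv2.resize(snapshot('scene')[150:300,260:400],None,fx=5,fy=5,interpolation=cv2.INTER_CUBIC)[:600]);where()
cv2.imwrite('pics/w9.png',snapshot('wrist'))"
```

```text
bar s,y,h mm [ 1.281e+02 -5.000e-01 -1.000e-01] F bar axes [0.75 0.24 0.03] t 17.8833 M [ 0.195 -0.634  0.038]
bar s,y,h mm [ 1.279e+02 -5.000e-01 -1.000e-01] F bar axes [-0.38  0.76  0.5 ] t 17.9333 M [ 0.284 -0.585  0.081]
```

View pics/s9.png

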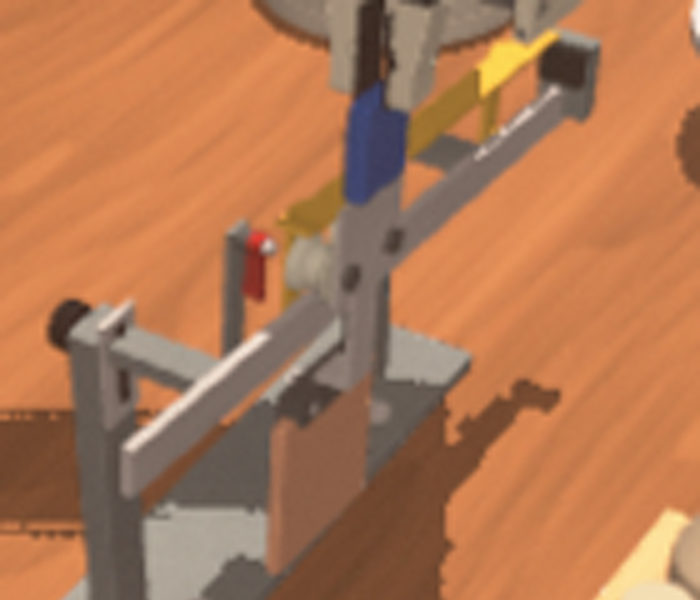

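View pics/w9.png

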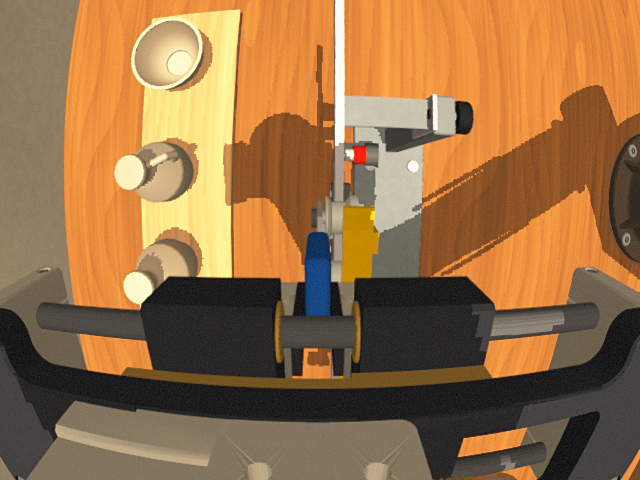

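Request:
step_arm:
  plan: "2.5 0 0 0 0 0 0;4 0 0 0 0 0 0;6 0 0 0 0 0 0;8.5 0 0 0 0 0 0;8.5 0 0 0 0 0 0;8.5 0 0 0 0 0 0;8.5 0 0 0 0 0 0;8.5 0 0 0 0 0 0;8.5 0 0 0 0 0 0;8.5 0 0 0 0 0 0;8.5 0 0 0 0 0 0;8.5 0 0 0 0 0 0"

```text
clock: 18.98
tool_pos: [0.5885, 0.0632, 0.2839]
orientation: [-179.7, -5.3, -88.5]
force: [-0.7, -1.0, 0.4]
opening: 0.0831
```

```bash
python3 -c "
from tgt import *
cv2.imwrite('pics/s10.png',cv2.resize(snapshot('scene')[120:300,250:410],None,fx=4,fy=4,interpolation=cv2.INTER_CUBIC)[:600]);where()"
```

```text
bar s,y,h mm [ 1.275e+02 -4.000e-01 -1.000e-01] F bar axes [-0.31  0.67  0.42] t 19.0333 M [ 0.156 -0.336  0.019]
```

View pics/s10.png

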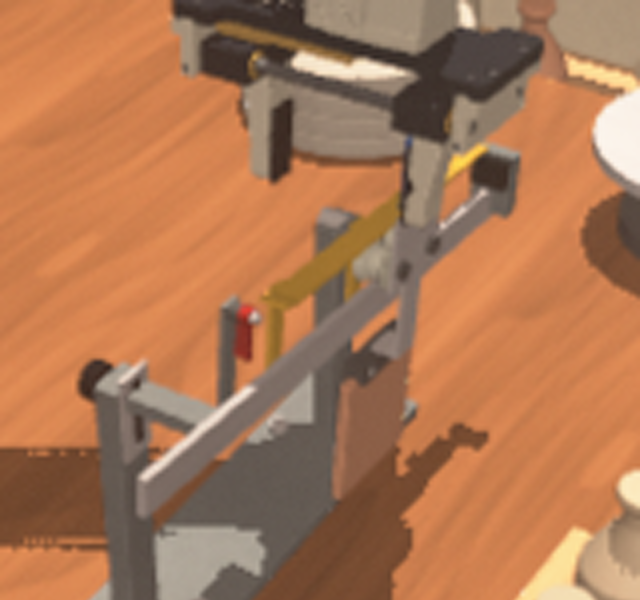

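It's rolling on its own (about 60 mm so far); wait.

Request:
step_arm:
  plan: "8.5 0 0 0 0 0 0;8.5 0 0 0 0 0 0;8.5 0 0 0 0 0 0;8.5 0 0 0 0 0 0;8.5 0 0 0 0 0 0;8.5 0 0 0 0 0 0;8.5 0 0 0 0 0 0;8.5 0 0 0 0 0 0;8.5 0 0 0 0 0 0;8.5 0 0 0 0 0 0;8.5 0 0 0 0 0 0;8.5 0 0 0 0 0 0"

```text
clock: 20.03
tool_pos: [0.5885, 0.0631, 0.2839]
orientation: [-179.7, -5.3, -88.5]
force: [-0.3, 0.3, -0.1]
opening: 0.0848
```

```bash
python3 -c "
from tgt import *
cv2.imwrite('pics/s11.png',cv2.resize(snapshot('scene')[100:300,250:430],None,fx=3,fy=3,interpolation=cv2.INTER_CUBIC)[:600]);where()
cv2.imwrite('pics/w11.png',snapshot('wrist'))"
```

```text
bar s,y,h mm [ 1.275e+02 -4.000e-01 -1.000e-01] F bar axes [ 0.83  0.52 -0.14] t 20.0833 M [ 0.117 -0.337 -0.044]
```

View pics/s11.png

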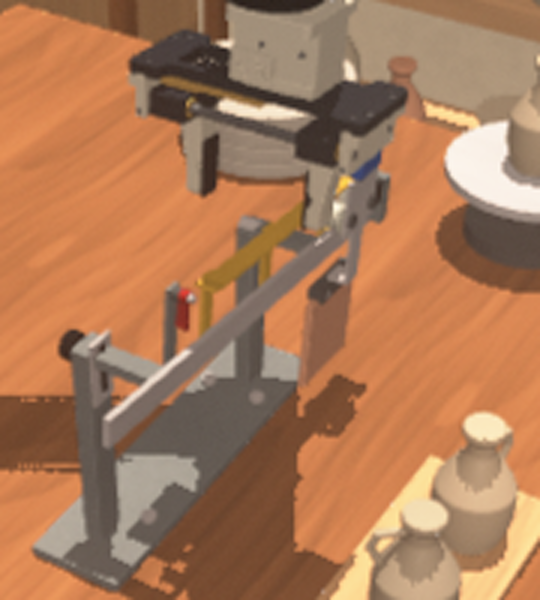

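View pics/w11.png

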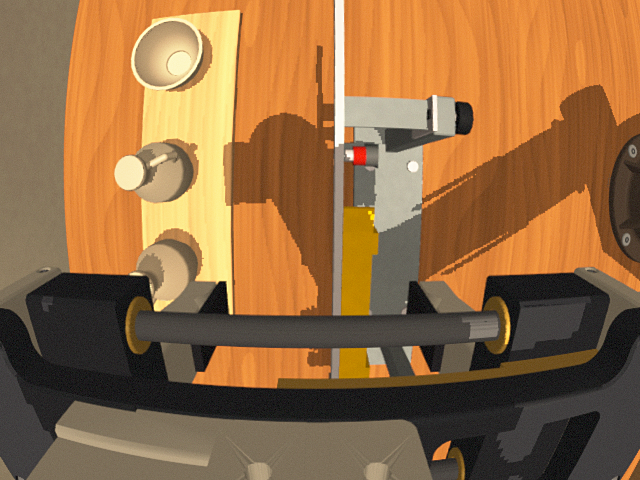

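Request:
step_arm:
  plan: "8.5 0.2 0 -1 0 0 0;8.5 0.4 0 -2 0 0 0;8.5 0.5 0 -3 0 0 0;8.5 0.5 0 -3 0 0 0;8.5 0.5 0 -3 0 0 0;8.5 0.2 0 -1.5 0 0 0;8.5 0 0 0 0 0 0;8.5 0 0 0 0 0 0;8.5 0 0 0 0 0 0;8.5 0 0 0 0 0 0;8.5 0 0 0 0 0 0;8.5 0 0 0 0 0 0"

```text
clock: 21.13
tool_pos: [0.5879, 0.0526, 0.4197]
orientation: [-179.8, -5.3, -88.5]
force: [0.5, 0.2, 0.0]
opening: 0.0851
```

```bash
python3 - <<'E'
from tgt import *
im=snapshot('scene'); im2=snapshot('scene')
print('diff',cv2.absdiff(im,im2)[100:300,250:430].max(), telemetry.get_obs()['clock'])
k=4
o=cv2.resize(im,None,fx=k,fy=k,interpolation=cv2.INTER_CUBIC)
Rh=Rz(p[2])@Ry(p[3]); org=bar(p,(.164,0,0))[0]; print(org)
for (bx,col) in ((((-.022,.022),(-.0195,-.0075),(.05,.102)),(0,255,0)),(((-.046,.046),(.002,.01),(-.164,-.072)),(0,255,255))):
    B=np.array([(x,y,z) for x in bx[0] for y in bx[1] for z in bx[2]]); u=((proj('scene',org+B@Rh.T)+.5)*k).astype(int)
    for a in range(8):
        for b in range(a):
            if np.sum(np.abs(B[a]-B[b])>1e-6)==1: cv2.line(o,tuple(map(int,u[a])),tuple(map(int,u[b])),col,1)
cv2.imwrite('pics/s12.png',o[480:1080,1080:1680]); cv2.imwrite('pics/s12f.png',im)
E
```

```text
diff 50 21.2333
[0.56988682 0.25448553 0.20174124]
```

View pics/s12.png

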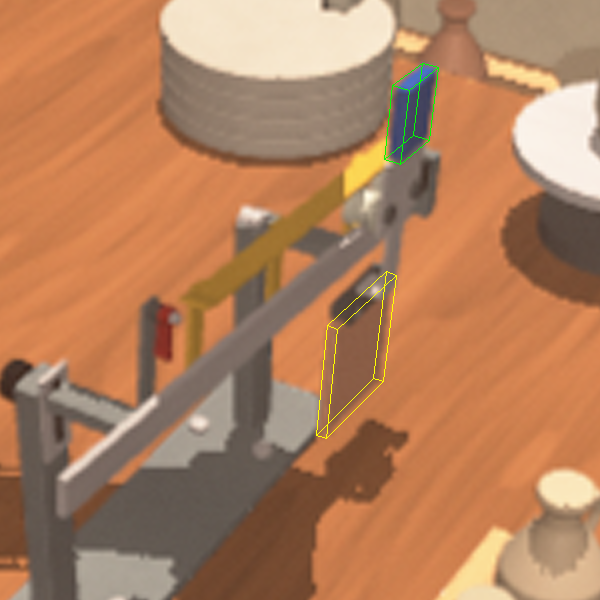

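View pics/s12f.png

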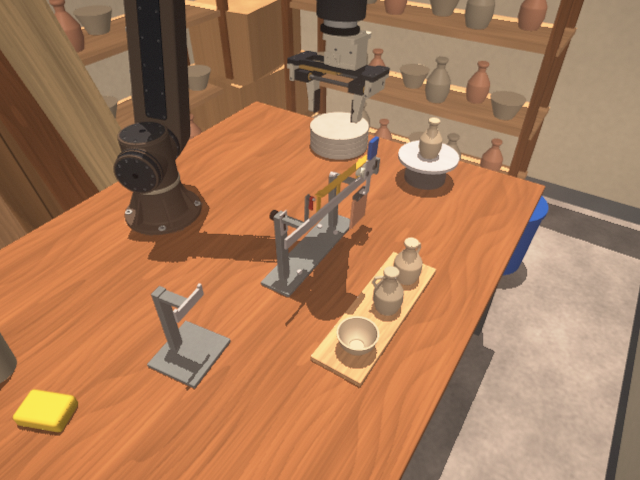

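Request:
step_arm:
  plan: "8.5 0 0 0 0 0 0;8.5 0 0 0 0 0 0;8.5 0 0 0 0 0 0;8.5 0 0 0 0 0 0;8.5 0 0 0 0 0 0;8.5 0 0 0 0 0 0;8.5 0 0 0 0 0 0;8.5 0 0 0 0 0 0;8.5 0 0 0 0 0 0;8.5 0 0 0 0 0 0"

```text
clock: 22.07
tool_pos: [0.5881, 0.0527, 0.4204]
orientation: [-179.7, -5.3, -88.5]
force: [0.5, 0.6, -0.4]
opening: 0.085
```

```bash
python3 - <<'E'
from tgt import *
im=snapshot('scene'); a=cv2.imread('pics/s12f.png'); s0=cv2.imread('pics/scene0.png')
d=cv2.absdiff(im,a).max(2)
print('hanger region',d[125:245,320:390].mean(),(d[125:245,320:390]>30).sum(),'table ref',d[400:470,100:300].mean(),(d[400:470,100:300]>30).sum())
d=cv2.absdiff(im,s0).max(2); print('pots vs start',d[240:375,315:440].mean(),(d[240:375,315:440]>40).sum(), telemetry.get_obs()['clock'])
E
```

```text
hanger region 1.274047619047619 5 table ref 1.2297857142857143 0
pots vs start 14.580503703703704 2392 22.1167
```

```bash
python3 -c "
from plant import workorder
print(workorder.close_job())"
```

```text
the job is handed in; nothing more can be done
None
```

The hanger with the bisque tile is on the rail, through the catch, and resting against the rubber stop. The job was handed in at about 22 s.

- **Setting down:** I lifted the hanger off the parking stand and hooked it over the upper end of the rail. I lowered it in 0.5 mm steps, and the wrist force went from about −3.1 N to +0.6 N as the rail took the weight. It touched 1.7 mm lower than the images had suggested, so I treated the slope as about 5.5° instead of 5.8°.
- **Sliding:** I slid it in under the keeper with a light hold-down. Pressing beyond the hanger's own weight was mostly 0–5 N, briefly 5.5 N. It slid through the catch with about 2–4 N of resistance as each wheel passed.
- **Release:** The picture taken just before letting go shows the catch shut square behind the hanger. After release it rolled about 200 mm down on its own.

**Last checks:**
- The blue block and tile line up with the predicted at-stop position in the scene picture, and the catch is shut.
- The picture did not change beyond noise over the last second, and the gripper is well clear.
- An automatic comparison of the pots against the first picture did not match: about 2,400 pixels differ. I put this down to the arm's shadow, since by eye the bottles and bowl are in the same places, but I did not measure them separately.

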